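# Put the microscope bench tools back in their covered shadow tray

### The arm

A 6-joint arm with a two-finger parallel gripper is mounted at the origin on the work surface. World frame = base frame: x ahead of the robot, y to its left, z up, the work surface at z = 0. Lengths are in m, angles in rad, forces in N, time in s.
With the tool pointing down it reaches from about 0.35 to 0.775 m from the base axis. Payload 7.3 kg.
Tool frame: the origin (TCP) lies midway between the tips of the shut fingers; the grasp point (between the pads) lies 19 mm behind it (env.grasp_offset is the z of the grasp point in the tool frame, in m); z points along the fingers, y is the direction in which the jaws open and shut (so a half turn about z gives the same grasp; the last joint's range is limited). The gripper opens to 92 mm and grips with 3 to 60 N. Pads are 19 mm wide; open, the fingers measure 130 mm over their backs; the gripper's body (75 mm by 190 mm) begins 47 mm behind the grasp point.
Start: joints at [1.036, 0.342, 1.524, -0, 1.275, -0.146], TCP at [0.199, 0.486, 0.227] pointing down, gripper open.
Joint ranges: [-2.53, 2.53], [-0.77, 2.02], [0.04, 2.7], [-1, 4.14], [0.28, 2.66], [-3.11, 3.11]. Speed limits (rad/s): [2.57, 2.57, 3.14, 3.14, 3.14, 3.14].

### API

Orientations are given as a unit quaternion [w, x, y, z].
In Python, from station import env gives the robot as it stands.
- The arm moves only by the tool drive_tool, never from a script. Its argument "steps" is a list of rows, each a list of 5 numbers: the shift along the tool's x, y, z normalised to -1 to 1, where 1 is 0.2 m, then the turn about the tool's z normalised to -1 to 1, where 1 is pi/4 rad, then the opening, from 0 (shut) to 1 (fully open). A call has 1 to 10 rows; each row shifts and turns the commanded pose from where the row before left it, along the tool's axes as they then stand; what a row does not reach is not made up. A row lasts 1/12 s, in which the tool goes at most 41.7 mm and 7.16 degrees, less where a joint would pass 70% of its speed; a pose out of reach is approached as far as the arm can. A call with a number of a shift or a turn outside -1 to 1 is refused whole. A call with a gripper value outside its range is refused whole. The fingers move at their own pace and stop on an object; "force" is the grip in N (left out, the last holds). Time passes only in rows, so rows that do not move let the fingers close. It gives the time, the measured TCP pose, the force and the opening at its end, in the units of the state.
- env.get_obs(): the state, without advancing time (a new reading comes with each control period).
- env.snapshot(name): name is "scene" or "top" or "wrist"; returns the picture (480x640x3 uint8, red, green, blue); there is no depth.
- env.get_calibration(name): a dict with "fx", "fy", "cx", "cy" (pixels), "R" (3x3) and "t" (3): a world point X has camera coordinates R X + t. Camera axes: x right, y down, z forward; pixel columns grow to the right and rows downward; lengths in m; the calibration is good to about 2 mm. The wrist camera is an equidistant fisheye: a pixel r from the principal point sees the ray r / f radians off the axis. A picture is of the moment at which its call begins: read the wrist's pose just before it. get_calibration takes no time and is no camera call; for the wrist camera it gives the pose at the moment of the call.
- env.finish_job(): hands the job in, once; it reports no verdict.
Trained networks look in the newest picture that a camera, given by its name, has taken for a name from the list of things; names that differ only in an ending like _2 or _b are one class to them, and where a whole thing is asked for, a point or a joint stands for the part that bears it (a point fixed in the world has none). Each returns a list of dicts, best first, with "p" (0 to 1); they miss things now and then, are a little off and sometimes report something else, mostly with a low value. They report only what shows in the picture. A call takes as long as a camera call.
- env.trace(camera, label): "pixels" (480x640 bool, what is visible of it).
- env.landmark_of(camera, label): "at" ([x, y, z] in m, in world coordinates, good to about 4 mm: a listed point, or the origin of a listed thing).
The state is a dict: "t": time; "joints": joint angles; "joint_vel": joint speeds; "joint_efforts": joint torques, N m; "tool_pos": TCP position; "tool_rot": TCP orientation; "contact_force": force on the tool from outside, world axes, zero at the start; "torque": the same for the moment, N m; "opening": finger opening in m.
Only numpy, scipy, OpenCV 4.12 (cv2) and the standard library are available. Lean on these libraries where they do the work, as an engineer would, in place of code of your own. Each camera call takes 0.05 s, during which the arm holds its last target.

### The job

Push the tray's bifold dust cover right back until its two panels fold flat against each other, then lay every tool that is lying on the bench in its own cut-out in the tray, flat on the pocket floor. Then draw the cover fully shut over the tools, and leave the other things on the bench where they are.

Things in the scene. Friction and masses are not known exactly. Their poses are not given: they have to be found in the camera images.
- scraper: slide scraper: black handle 92 x 16 x 13 high, a steel shank, then at the head end (+x) a flat steel blade 34 wide, 30 long, 3 thick. Reaches from x = -75 to x = +65. Loose on the bench; may be absent (None). Sizes mm. Origin: underside, where it is best gripped across y; x to its head, z up.
- pocket_scraper (a point): where the scraper's origin belongs: on its pocket floor, in the middle of the finger trough (tray x = -84, y = -40 mm). The scraper's head points to the tray's +y. The cut-out has the tool's outline, 3 mm wider on each side, 4 mm longer at each end, 10 mm deep, and takes it only this way round.
- spanner: steel open-ended spanner: flat shank 12 wide, 9 high, rounded tail 16 wide, and at the head end (+x) an open jaw head 29 wide, 38 long. Reaches from x = -74 to x = +64. Loose on the bench; may be absent (None). Sizes mm. Origin: underside, where it is best gripped across y; x to its head, z up.
- pocket_spanner (a point): where the spanner's origin belongs: on its pocket floor, in the middle of the finger trough (tray x = -42, y = -40 mm). The spanner's head points to the tray's -y. The cut-out has the tool's outline, 3 mm wider on each side, 4 mm longer at each end, 10 mm deep, and takes it only this way round.
- magnifier: hand magnifier: black handle 93 x 15 x 13 high; at the head end (+x) a round steel-rimmed lens, outside diameter 46, 10 high, centred at x = +45. Reaches from x = -75 to x = +68. Loose on the bench; may be absent (None). Sizes mm. Origin: underside, where it is best gripped across y; x to its head, z up.
- pocket_magnifier (a point): where the magnifier's origin belongs: on its pocket floor, in the middle of the finger trough (tray x = 0, y = -40 mm). The magnifier's head points to the tray's +y. The cut-out has the tool's outline, 3 mm wider on each side, 4 mm longer at each end, 10 mm deep, and takes it only this way round.
- tkey: T-handle hex key: straight steel shaft 8 x 8 and 105 long; at the head end (+x) a black cross-bar 50 wide, 16 long, 12 high. Reaches from x = -65 to x = +54. Loose on the bench; may be absent (None). Sizes mm. Origin: underside, where it is best gripped across y; x to its head, z up.
- pocket_tkey (a point): where the tkey's origin belongs: on its pocket floor, in the middle of the finger trough (tray x = 42, y = -40 mm). The tkey's head points to the tray's -y. The cut-out has the tool's outline, 3 mm wider on each side, 4 mm longer at each end, 10 mm deep, and takes it only this way round.
- caliper: pocket caliper, shut: flat steel beam 12 wide, 5 high; black slider housing 24 wide, 13 high, from x = -26 to x = +36; at the head end (+x) steel jaws 6 high, from x = +36 to x = +66, the long jaws reaching to y = -30 and the short ones to y = +16. Reaches from x = -75 to x = +66. Loose on the bench; may be absent (None). Sizes mm. Origin: underside, where it is best gripped across y; x to its head, z up.
- pocket_caliper (a point): where the caliper's origin belongs: on its pocket floor, in the middle of the finger trough (tray x = 84, y = -40 mm). The caliper's head points to the tray's +y, its long jaws to the tray's +x. The cut-out has the tool's outline, 3 mm wider on each side, 4 mm longer at each end, 10 mm deep, and takes it only this way round.
- tray: grey shadow tray fixed to the bench, 268 (x) by 344 (y) mm. Origin at the centre of its underside; y along it towards the end with the cover's fixed hinge, z up. Above the bench: pocket floor 8 mm, black foam deck 18, side walls and tracks 45 (inner faces at x = -124, +124). Cut-outs lie along y, 42 mm apart.
- trough (a point): middle of the finger trough, on its floor (tray x = 0, y = -40, 8 mm above the bench). The trough is 64 mm wide in y, runs across the tray in x through all five cut-outs and is as deep as they are, so fingers can go down on both sides of each tool. The tools' ends lie in the foam on both sides of it.
- cover (a joint): bifold dust cover, rad: how far its first panel has turned up. 0 = shut (stop): both panels lie as a shallow ridge, 0.22 from level. 1.31 = stop: both stand upright, folded face to face. About 6 N on the knob starts it, less later; let go below about 0.8 it falls shut, near the folded end friction holds it. Panels white, each 262 (x) x 120 x 4 mm, hinged together.
- cover_hinge (a point): middle of the fixed hinge of the first panel: tray x = 0, y = +157 mm, 50 mm above the bench. Folded, the two panels stand here up to 175 mm above the bench.
- cover_knob (a point): top of the round black knob, 20 mm across, 32 high, 86 mm above the bench, on the aluminium leading bar (74 mm deep, 262 wide) hinged to the second panel. The bar runs level on the tracks, so the knob stays upright and at its height, moving straight along tray y: 240 mm x cos(0.22 + joint) + 60 mm from the fixed hinge. Folded, the panels stand 56 mm behind it.
- petri_dish: bystander: flat clear dish with amber content, 54 mm across, 13 high, lying among the tools. Origin under its centre.
- reagent_bottle: bystander: amber bottle 44 mm across, 85 high, upright. Origin under its centre.
- slide_box: bystander: grey and white slide box 87 x 102 x 33 mm. Origin under its centre.
- marker_pen: bystander: white pen with black cap, 120 x 13 x 12 mm, lying. Origin under its middle.
- slide_stack: bystander: small carton of glass slides 76 x 26 x 22 mm. Origin under its centre.

How it is judged:
By the outcome, as a careful person would: the job done as asked, in the order asked, and still so for the second after the job is handed in, with the robot touching nothing.
Of scraper, spanner, magnifier, tkey, caliper only 4 to 5 are there at a start; the rules pass over those that are not, and their reading is None.
At some moment in a run one of scraper, spanner, magnifier, tkey, caliper may be knocked a few centimetres aside while the robot is not near it.
Once in a run the grip may slacken for a moment while it holds something.
It also fails if it takes over 210 s, if anything falls off the work surface, if the arm or the gripper's body presses on something with over 40 N, if the wrist force passes 120 N, or if a joint passes its speed limit or range.

## Working session

There is one attempt and no reset: what is moved stays moved. The work goes in short steps, Python scripts to look and compute and a tool call to move; the robot and the scene stay as the last step left them, time stands still between calls to the robot, and variables do not carry over. Pictures are saved under pics/ and viewed, and the job is handed in when it is done.

Besides the shell and the picture viewer there is one more tool, called after "Request:" by a JSON object that holds its "op" and its "data". drive_tool: Moves the arm, as the interface text tells. Scaled input: -1 to 1 covers 0.2 m each way for a shift and pi/4 rad each way for a turn. Its arguments: {"type":"object","properties":{"steps":{"type":"array"},"force":{"type":"number"}},"required":["steps"]}

```bash
ls; mkdir -p pics
cat > h.py <<'E'
import numpy as np, cv2
from station import env
def save(n,f):
    im=env.snapshot(n); cv2.imwrite('pics/'+f,im[:,:,::-1]); return im
E
python3 - <<'E'
from h import *
o=env.get_obs(); print(o)
for n in ['scene','top','wrist']:
    save(n,n+'0.png'); c=env.get_calibration(n); print(n,{k:np.round(v,4).tolist() for k,v in c.items()})
E
```

```text
pics
{'t': 0.0, 'joints': array([ 1.03597581e+00,  3.42753320e-01,  1.52497457e+00,  2.11421454e-06,
        1.27539272e+00, -1.46006945e-01]), 'joint_vel': array([ 0.00059561, -0.00067862,  0.00094809,  0.00158764, -0.00144214,
        0.00081585]), 'joint_efforts': array([ 1.44718622e-03, -4.31253290e+01, -2.44218332e+01,  7.18697486e-02,
        5.58645430e-02, -1.32069599e-04]), 'tool_pos': array([0.19880619, 0.48548569, 0.22604389]), 'tool_rot': array([-2.56027567e-04,  1.93184774e-01,  9.81162096e-01, -7.19800036e-04]), 'contact_force': array([ 0.06316238, -0.46338309,  0.02118167]), 'torque': array([-0.01377672, -0.0180812 , -0.02279238]), 'opening': 0.09206006643498146}
scene {'fx': 445.5869, 'fy': 445.5869, 'cx': 315.2979, 'cy': 243.9233, 'R': [[0.1834, 0.9829, 0.0179], [0.7057, -0.119, -0.6984], [-0.6844, 0.1407, -0.7154]], 't': [-0.1072, -0.3404, 1.6944]}
top {'fx': 556.816, 'fy': 556.816, 'cx': 318.3762, 'cy': 242.2309, 'R': [[-0.045, -0.999, 0.0037], [-0.9723, 0.0429, -0.2296], [0.2292, -0.0139, -0.9733]], 't': [0.0148, 0.5789, 1.253]}
wrist {'fx': 371.6483, 'fy': 371.6483, 'cx': 319.8182, 'cy': 239.1873, 'R': [[0.3786, 0.9256, -0.0011], [0.8896, -0.3636, 0.2764], [0.2554, -0.1056, -0.9611]], 't': [-0.5227, -0.0342, 0.3894]}
```

View pics/top0.png

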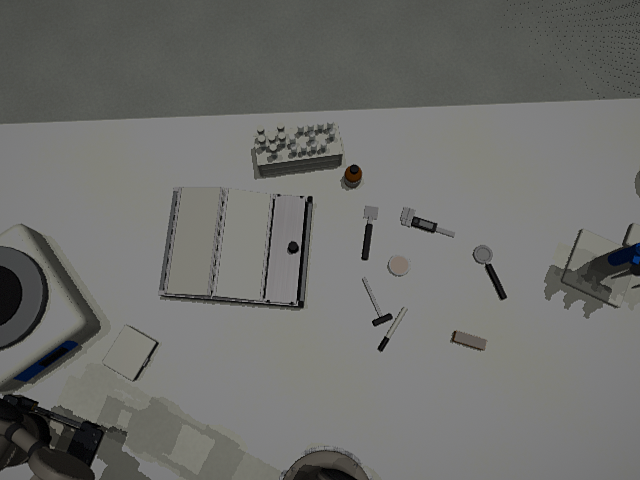

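View pics/scene0.png

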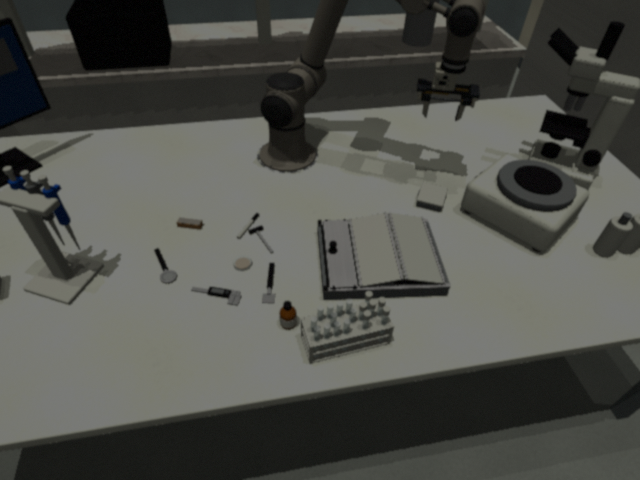

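Run:
```python
from h import *
for n in ['top','scene']:
  for l in ['scraper','spanner','magnifier','tkey','caliper','tray','cover_knob','cover_hinge','trough','pocket_scraper','pocket_caliper','petri_dish','reagent_bottle','slide_box','marker_pen','slide_stack']:
    try:print(n,l,[(np.round(d['at'],3).tolist(),round(d['p'],2)) for d in env.landmark_of(n,l)[:3]])
    except Exception as e: print(l,e)
print(env.get_obs()['t'])
```

```text
top scraper [([0.617, -0.137, 0.001], 0.81)]
top spanner [([0.503, -0.429, -0.002], 0.54)]
top magnifier [([0.501, -0.428, 0.0], 0.84)]
top tkey [([0.442, -0.141, -0.001], 0.86), ([0.625, 0.142, 0.007], 0.67), ([0.528, -0.208, -0.004], 0.62)]
top caliper [([0.627, -0.28, -0.0], 0.69), ([0.339, -0.358, 0.002], 0.26)]
top tray [([0.587, 0.184, 0.004], 0.74)]
top cover_knob [([0.572, 0.051, 0.086], 0.92)]
top cover_hinge [([0.609, 0.34, 0.05], 0.91), ([0.374, -0.181, -0.003], 0.51), ([0.498, 0.153, 0.005], 0.3)]
top trough [([0.584, 0.148, 0.008], 0.95)]
top pocket_scraper [([0.5, 0.157, 0.007], 0.66)]
top pocket_caliper [([0.668, 0.132, 0.007], 0.79), ([0.628, -0.281, -0.001], 0.27)]
top petri_dish [([0.532, -0.208, -0.004], 0.95)]
top reagent_bottle [([0.758, -0.109, 0.002], 0.52)]
top slide_box [([0.348, 0.444, 0.002], 0.82)]
top marker_pen [([0.375, -0.179, 0.0], 0.59), ([0.584, 0.146, 0.008], 0.49)]
top slide_stack [([0.337, -0.356, 0.001], 0.84)]
scene scraper [([0.623, -0.136, -0.004], 0.59)]
scene spanner [([0.572, 0.053, 0.086], 0.5), ([0.624, 0.143, 0.008], 0.42)]
scene magnif
[... 169 characters left out ...]
y [([0.589, 0.187, -0.0], 0.8)]
scene cover_knob [([0.573, 0.052, 0.085], 0.76), ([0.497, 0.159, 0.007], 0.43)]
scene cover_hinge [([0.608, 0.341, 0.055], 0.76), ([0.496, 0.154, 0.005], 0.57)]
scene trough []
scene pocket_scraper [([0.498, 0.157, 0.006], 0.98), ([0.374, -0.181, 0.001], 0.52)]
scene pocket_caliper [([0.665, 0.132, 0.007], 0.68), ([0.628, -0.286, 0.001], 0.42), ([0.624, -0.138, -0.004], 0.29)]
scene petri_dish [([0.528, -0.208, 0.001], 0.83)]
scene reagent_bottle [([0.758, -0.102, 0.003], 0.57)]
scene slide_box [([0.346, 0.444, 0.0], 0.68)]
scene marker_pen [([0.374, -0.181, 0.003], 0.51)]
scene slide_stack [([0.336, -0.358, -0.001], 0.66), ([0.348, 0.442, -0.002], 0.42)]
1.75
```

```bash
cat >> h.py <<'E'
from scipy.spatial.transform import Rotation as Ro
def pose():
    o=env.get_obs(); w,x,y,z=o['tool_rot']; R=Ro.from_quat([x,y,z,w]).as_matrix(); return o,np.array(o['tool_pos']),R
def fit(pts):
    # pts: list of (trayxy, worldxy)
    A=np.array([p for p,_ in pts]);B=np.array([q for _,q in pts])
    a=A-A.mean(0);b=B-B.mean(0)
    th=np.arctan2((a[:,0]*b[:,1]-a[:,1]*b[:,0]).sum(),(a*b).sum())
    c,s=np.cos(th),np.sin(th);R=np.array([[c,-s],[s,c]])
    t=B.mean(0)-R@A.mean(0); return th,t,np.round(B-(A@R.T+t),4)
def plan(x,y,z,psi=None):
    """psi: world angle (deg) for jaw axis, mod 180"""
    o,p,R=pose(); cur=np.degrees(np.arctan2(R[1,1],R[0,1])); d=0
    if psi is not None:
        d=(psi-cur+90)%180-90
        j1=np.degrees(np.arctan2(y,x)); j6=j1-(cur+d)
        print('psi cur %.1f turn world %.1f -> tool total norm %.3f ; j6~%.0f'%(cur,d,-d/45,(j6+180)%360-180))
    n=np.radians(cur+d); ty=np.array([np.cos(n),np.sin(n)]); tx=np.array([-ty[1],ty[0]])
    dl=np.array([x,y])-p[:2]
    print('p',np.round(p,4),'tilt',np.round(R[:,2],3),'F',np.round(o['contact_force'],1),'op %.4f t %.2f'%(o['opening'],o['t']))
    print('after turn: total norm dx %.3f dy %.3f dz %.3f (|xy| %.0f mm)'%(dl@tx/.2,dl@ty/.2,(p[2]-z)/.2,1000*np.hypot(*dl)))
def unproj(n,uv,z,c=None):
    c=c or env.get_calibration(n); uv=np.atleast_2d(uv).astype(float)
    q=np.c_[(uv[:,0]-c['cx'])/c['fx'],(uv[:,1]-c['cy'])/c['fy']]
    if n=='wrist':
        r=np.linalg.norm(q,axis=1);s=np.where(r>1e-9,np.sin(r)/np.maximum(r,1e-9),1)
        v=np.c_[q*s[:,None],np.cos(r)]
    else: v=np.c_[q,np.ones(len(q))]
    R=np.array(c['R']);t=np.array(c['t']); C=-R.T@t; d=v@R
    return C+d*((z-C[2])/d[:,2])[:,None]
E
python3 - <<'E'
from h import *
pts=[((0,0),(.588,.1855)),((0,.157),(.6085,.3405)),((0,-.137),(.5725,.0515)),((0,-.04),(.585,.148)),((-.084,-.04),(.499,.157)),((.084,-.04),(.6665,.132))]
th,t,r=fit(pts);print(np.degrees(th),t,r)
c,s=np.cos(th),np.sin(th)
k=np.array([[c,-s],[s,c]])@[0,-.137]+t;print(k)
plan(*k,.15,np.degrees(th))
for l in ['scraper','magnifier','tkey','caliper','marker_pen']:
  for d in env.trace('top',l)[:1]:
    m=d['pixels'];v,u=np.nonzero(m);P=unproj('top',np.c_[u,v],.006)[:,:2]
    w,V=np.linalg.eigh(np.cov(P.T));q=(P-P.mean(0))@V[:,1]
    print(l,round(d['p'],2),len(u),(int(u.mean()),int(v.mean())),P.mean(0).round(3),'ang',np.degrees(np.arctan2(*V[::-1,1])).round(1),q.min().round(3),q.max().round(3))
E
```

```text
-7.456909075873042 [0.58874634 0.18560905] [[-0.0007 -0.0001]
 [-0.0006 -0.0008]
 [ 0.0015  0.0017]
 [ 0.0014  0.0021]
 [-0.0013  0.0002]
 [-0.0003 -0.003 ]]
[0.57096641 0.04976769]
psi cur 67.7 turn world -75.2 -> tool total norm 1.671 ; j6~12
p [0.199  0.4858 0.2267] tilt [-0.  0. -1.] F [ 0.4 -0.   0.4] op 0.0919 t 1.75
after turn: total norm dx -1.921 dy 2.127 dz 0.384 (|xy| 573 mm)
scraper 0.57 420 (368, 228) [ 0.623 -0.138] ang 169.3 -0.059 0.077
magnifier 0.78 557 (488, 266) [ 0.514 -0.428] ang -160.9 -0.057 0.086
tkey 0.49 335 (377, 307) [ 0.425 -0.146] ang -158.4 -0.08 0.041
caliper 0.61 475 (420, 222) [ 0.632 -0.27 ] ang 64.6 -0.085 0.05
marker_pen 0.77 262 (392, 328) [ 0.373 -0.18 ] ang 144.8 -0.059 0.059
```

Request:
{"op": "drive_tool", "data": {"steps": [[0,0,0,0.155,1],[0,0,0,0.155,1],[0,0,0,0.155,1],[0,0,0,0.155,1],[0,0,0,0.155,1],[0,0,0,0.155,1],[0,0,0,0.155,1],[0,0,0,0.155,1],[0,0,0,0.155,1],[0,0,0,0.155,0.6]], "force": 30}}

```text
t: 2.83
tool_pos: [0.199, 0.4858, 0.2267]
tool_rot: [-0.0, 0.722, 0.692, 0.0]
contact_force: [0.5, -0.5, 0.1]
opening: 0.0881
```

Request:
{"op": "drive_tool", "data": {"steps": [[0,0,0,0.12,0.6],[-0.13,0.14,0,0,0.6],[-0.13,0.14,0,0,0.6],[-0.13,0.14,0,0,0.6],[-0.13,0.14,0,0,0.6],[-0.13,0.14,0,0,0.6],[-0.13,0.14,0,0,0.6],[-0.13,0.14,0,0,0.6],[-0.13,0.14,0,0,0.6],[-0.13,0.14,0,0,0.6]]}}

```text
t: 3.67
tool_pos: [0.4196, 0.2196, 0.227]
tool_rot: [0.0, 0.751, 0.66, 0.0]
contact_force: [-0.4, 1.2, 0.1]
opening: 0.0552
```

Request:
{"op": "drive_tool", "data": {"steps": [[-0.13,0.14,0,0,0.6],[-0.13,0.14,0,0,0.6],[-0.13,0.14,0,0,0.6],[-0.13,0.14,0,0,0.6],[-0.11,0.14,0,0,0.6],[-0.11,0.14,0,0,0.6],[0,0,0.1,0,0.6],[0,0,0.1,0,0.6],[0,0,0,0,0.6]]}}

```text
t: 4.42
tool_pos: [0.5642, 0.0521, 0.1828]
tool_rot: [-0.003, 0.752, 0.659, -0.003]
contact_force: [-1.3, -0.6, -0.9]
opening: 0.055
```

Run:
```python
from h import *
plan(.571,.0505,.062,-7.8)
save('wrist','w1.png');save('top','t1.png')
for n in ['wrist','top']:
  for l in ['cover_knob','cover_hinge','trough','pocket_scraper','pocket_caliper']:
    print(n,l,[(np.round(d['at'],4).tolist(),round(d['p'],2)) for d in env.landmark_of(n,l)[:2]])
```

```text
psi cur -7.5 turn world -0.3 -> tool total norm 0.007 ; j6~13
p [0.5642 0.0521 0.1828] tilt [-0.007  0.    -1.   ] F [-1.3 -0.6 -0.9] op 0.0550 t 4.42
after turn: total norm dx -0.003 dy 0.035 dz 0.604 (|xy| 7 mm)
wrist cover_knob [([0.5697, 0.0501, 0.0844], 0.91)]
wrist cover_hinge []
wrist trough []
wrist pocket_scraper []
wrist pocket_caliper []
top cover_knob []
top cover_hinge [([0.6071, 0.339, 0.0462], 0.96)]
top trough []
top pocket_scraper []
top pocket_caliper []
```

Request:
{"op": "drive_tool", "data": {"steps": [[0,0.01,0.12,0,0.6],[0,0,0.16,0,0.6],[0,0,0.16,0,0.6],[0,0,0.06,0,0.6],[0,0,0,0,0.6]]}}

```text
t: 5.43
tool_pos: [0.5658, 0.0526, 0.0833]
tool_rot: [-0.002, 0.751, 0.66, -0.002]
contact_force: [-0.2, 0.2, 0.2]
opening: 0.0553
```

Run:
```python
from h import *
plan(.5705,.0505,.062,-7.8)
save('wrist','w2.png')
print([(np.round(d['at'],4).tolist(),round(d['p'],2)) for d in env.landmark_of('wrist','cover_knob')[:2]])
```

```text
psi cur -7.4 turn world -0.4 -> tool total norm 0.008 ; j6~13
p [0.5658 0.0526 0.0833] tilt [-0.007  0.    -1.   ] F [-0.2  0.2  0.2] op 0.0553 t 5.43
after turn: total norm dx -0.007 dy 0.025 dz 0.107 (|xy| 5 mm)
[([0.571, 0.0483, 0.0835], 0.97)]
```

View pics/w2.png

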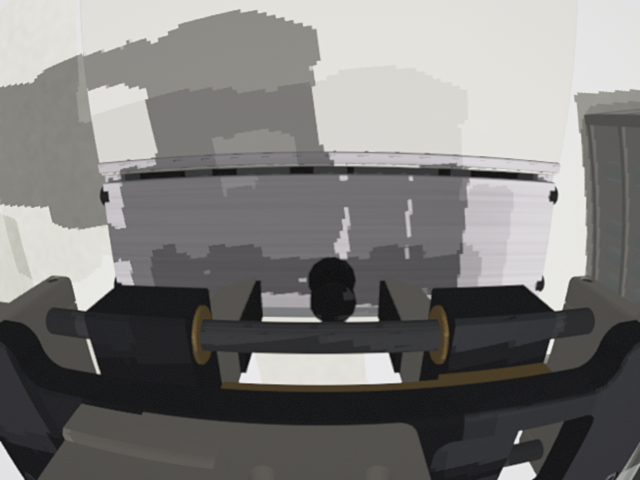

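Request:
{"op": "drive_tool", "data": {"steps": [[-0.01,0.025,0.05,0,0.6],[0,0,0.05,0,0.6],[0,0,0,0,0.1],[0,0,0,0,0.1],[0,0,0,0,0.1],[0,0,0,0,0.1],[0,0,0,0,0.1],[0,0,0,0,0.1]]}}

```text
t: 6.2
tool_pos: [0.5721, 0.05, 0.0669]
tool_rot: [-0.001, 0.751, 0.66, -0.0]
contact_force: [-9.7, 0.4, 5.8]
opening: 0.0194
```

Request:
{"op": "drive_tool", "data": {"steps": [[0.03,-0.005,0,0,0.1],[0.06,0,0,0,0.1],[0.1,0,0,0,0.1],[0.1,0,0,0,0.1],[0.1,0,0,0,0.1],[0.1,0,0,0,0.1],[0.1,0,0,0,0.1],[0.1,0,0,0,0.1]]}}

```text
t: 6.87
tool_pos: [0.5888, 0.1877, 0.067]
tool_rot: [-0.0, 0.751, 0.66, -0.001]
contact_force: [-3.0, -0.9, 4.0]
opening: 0.0192
```

Run:
```python
from h import *
plan(.571+.224*.13,.0505+.224*.991,.065)
save('wrist','w3.png')
```

```text
p [0.5888 0.1877 0.067 ] tilt [-0.002 -0.    -1.   ] F [-3.  -0.9  4. ] op 0.0192 t 6.87
after turn: total norm dx 0.428 dy 0.001 dz 0.010 (|xy| 86 mm)
```

View pics/w3.png

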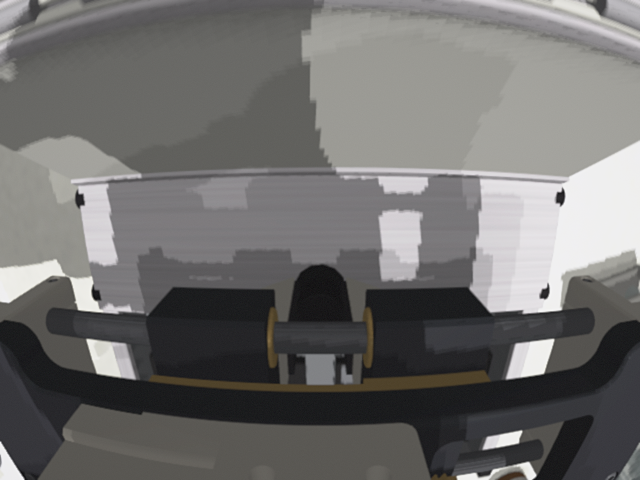

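Request:
{"op": "drive_tool", "data": {"steps": [[0.08,0,0,0,0.1],[0.08,0,0,0,0.1],[0.08,0,0,0,0.1],[0.04,0,0,0,0.1],[0.04,0,0,0,0.1]]}}

```text
t: 7.33
tool_pos: [0.5969, 0.2517, 0.067]
tool_rot: [-0.001, 0.751, 0.66, -0.001]
contact_force: [-5.5, -0.1, 5.2]
opening: 0.0191
```

Request:
{"op": "drive_tool", "data": {"steps": [[0.04,0,0,0,0.1],[0.03,0,0,0,0.1],[0,0,0,0,0.1]]}}

```text
t: 7.58
tool_pos: [0.5987, 0.2661, 0.067]
tool_rot: [-0.001, 0.751, 0.66, -0.0]
contact_force: [-4.5, 0.2, 5.4]
opening: 0.0192
```

Run:
```python
from h import *
plan(.571+.224*.13,.0505+.224*.991,.065)
save('wrist','w4.png');save('scene','s4.png')
```

```text
p [0.5987 0.2661 0.067 ] tilt [-0.002  0.001 -1.   ] F [-4.5  0.2  5.4] op 0.0192 t 7.58
after turn: total norm dx 0.033 dy 0.003 dz 0.010 (|xy| 7 mm)
```

View pics/s4.png

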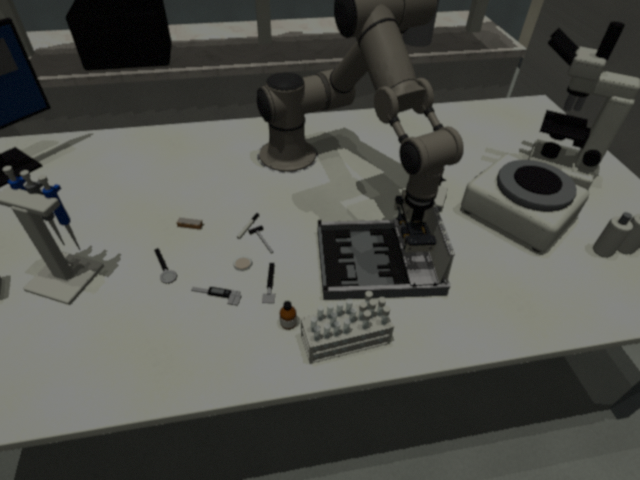

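Almost folded and no contact; press slowly to the stop.

Request:
{"op": "drive_tool", "data": {"steps": [[0.015,0,0,0,0.1],[0.015,0,0,0,0.1],[0.01,0,0,0,0.1],[0.01,0,0,0,0.1],[0.01,0,0,0,0.1]]}}

```text
t: 8.1
tool_pos: [0.5996, 0.2736, 0.0669]
tool_rot: [0.001, 0.751, 0.66, -0.004]
contact_force: [-8.4, -16.7, 10.8]
opening: 0.019
```

Request:
{"op": "drive_tool", "data": {"steps": [[0,0,0,0,0.1],[0,0,0,0,0.5],[0,0,0,0,0.5],[0,0,0,0,0.5],[0,0,-0.1,0,0.5],[0,0,-0.15,0,0.5],[-0.05,0,-0.2,0,0.5],[-0.2,0,-0.2,0,0.5],[-0.2,0,-0.1,0,0.5],[-0.2,0,0,0,0.5]]}}

```text
t: 8.93
tool_pos: [0.5884, 0.1608, 0.2101]
tool_rot: [0.003, 0.751, 0.661, 0.005]
contact_force: [2.4, 0.2, 0.2]
opening: 0.0459
```

Request:
{"op": "drive_tool", "data": {"steps": [[-0.2,0,0,0,0.5],[-0.2,0,0,0,0.5],[-0.2,0,0,0,0.5],[-0.2,0,0,0,0.5],[-0.2,0,0,0,0.5],[-0.2,0,0,0,0.5],[-0.2,0,0,0,0.5],[0,0,0,0,0.5]]}}

```text
t: 9.6
tool_pos: [0.5496, -0.124, 0.2049]
tool_rot: [0.001, 0.753, 0.658, -0.001]
contact_force: [-0.1, 0.1, -0.4]
opening: 0.0458
```

Run:
```python
from h import *
plan(.62,-.137,.15)
save('wrist','w5.png');save('top','t5.png')
for n in ['wrist','top']:
  for l in ['scraper','caliper','tkey','magnifier','trough','cover_knob','pocket_scraper','pocket_magnifier','pocket_tkey','pocket_caliper','pocket_spanner']:
    print(n,l,[(np.round(d['at'],4).tolist(),round(d['p'],2)) for d in env.landmark_of(n,l)[:2]])
```

```text
p [ 0.5496 -0.124   0.2049] tilt [ 0.001 -0.003 -1.   ] F [-0.1  0.1 -0.4] op 0.0458 t 9.60
after turn: total norm dx -0.017 dy 0.358 dz 0.275 (|xy| 72 mm)
wrist scraper [([0.624, -0.1342, 0.0002], 0.96)]
wrist caliper [([0.4418, -0.137, 0.0015], 0.4)]
wrist tkey [([0.4377, -0.1357, 0.0034], 0.6)]
wrist magnifier []
wrist trough []
wrist cover_knob []
wrist pocket_scraper [([0.5318, -0.2097, -0.0041], 0.46)]
wrist pocket_magnifier []
wrist pocket_tkey [([0.3746, -0.1811, -0.0008], 0.3), ([0.4403, -0.1341, 0.0036], 0.19)]
wrist pocket_caliper []
wrist pocket_spanner []
top scraper []
top caliper [([0.6259, -0.2832, -0.0017], 0.68)]
top tkey []
top magnifier [([0.5019, -0.4296, -0.0016], 0.82), ([0.7571, -0.105, 0.0012], 0.62)]
top trough [([0.5852, 0.1452, 0.0101], 0.93), ([0.5985, 0.2749, 0.0878], 0.61)]
top cover_knob [([0.5975, 0.2729, 0.0831], 0.59)]
top pocket_scraper [([0.4966, 0.1558, 0.0069], 0.58)]
top pocket_magnifier [([0.5819, 0.1484, 0.0093], 0.75)]
top pocket_tkey [([0.6244, 0.144, 0.0112], 0.66)]
top pocket_caliper [([0.374, -0.1797, -0.0009], 0.49)]
top pocket_spanner [([0.6658, 0.1333, 0.0076], 0.48), ([0.5869, 0.1842, 0.002], 0.41)]
```

View pics/w5.png

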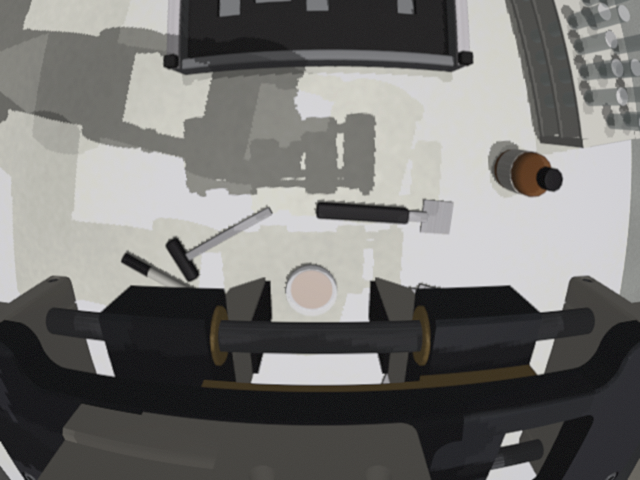

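View pics/t5.png

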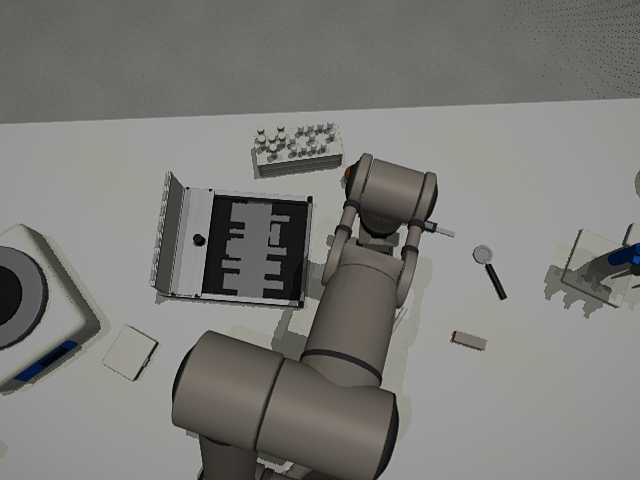

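```bash
cat >> h.py <<'E'
def axis(n,tail,head,zt,zh,xt,xh,c=None):
    """tail/head pixels at heights; xt,xh tool x (m) of them. returns origin,angle"""
    a=unproj(n,tail,zt,c)[0,:2];b=unproj(n,head,zh,c)[0,:2]
    d=b-a;L=np.linalg.norm(d);u=d/L
    print('len %.1f mm (expect %.1f) ang %.1f origin %s / %s'%(1000*L,1000*(xh-xt),np.degrees(np.arctan2(u[1],u[0])),np.round(a-u*xt,4),np.round(b-u*xh,4)))
E
python3 - <<'E'
from h import *
axis('wrist',(317,209.5),(452,216),.008,.003,-.075,.065)
for d in env.trace('wrist','scraper')[:1]:
    v,u=np.nonzero(d['pixels']);P=unproj('wrist',np.c_[u,v],.006)[:,:2]
    w,V=np.linalg.eigh(np.cov(P.T));q=(P-P.mean(0))@V[:,1]
    print(d['p'],P.mean(0),np.degrees(np.arctan2(*V[::-1,1])),q.min(),q.max(),(P.mean(0)+V[:,1:].T*(q.min()+q.max())/2))
im=cv2.imread('pics/w5.png')[150:300,80:560];cv2.imwrite('pics/w5c.png',cv2.resize(im,None,fx=1.66,fy=1.66))
E
```

```text
len 139.2 mm (expect 140.0) ang -10.1 origin [ 0.6205 -0.1289] / [ 0.6196 -0.1287]
```

View pics/w5c.png

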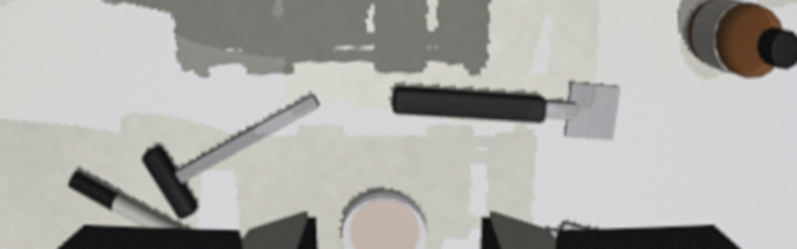

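Request:
{"op": "drive_tool", "data": {"steps": [[0,0,0,0.15,0.5],[0,0,0,0.15,0.5],[0,0,0,0.15,0.5],[0,0,0,0.15,0.5],[0,0,0,0.15,0.5],[0,0,0,0.15,0.5],[0,0,0,0.15,0.5],[0,0,0,0.15,0.5],[0,0,0.05,0.15,0.5],[0,0,0.05,0.15,0.5]]}}

```text
t: 11.68
tool_pos: [0.5504, -0.1175, 0.1852]
tool_rot: [0.0, 0.992, 0.128, 0.001]
contact_force: [-0.7, 0.5, -0.6]
opening: 0.0458
```

Request:
{"op": "drive_tool", "data": {"steps": [[0,0,0.1,0.15,0.5],[0,0,0.1,0.15,0.5],[0,0,0.1,0.15,0.5],[0.08,-0.01,0.1,0.11,0.5],[0.14,-0.01,0,0,0.5],[0.14,0,0,0,0.5],[0,0,0,0,0.5],[0,0,0,0,0.5]]}}

```text
t: 12.35
tool_pos: [0.622, -0.1247, 0.1041]
tool_rot: [-0.0, 0.996, -0.088, -0.0]
contact_force: [-0.1, 0.1, -1.0]
opening: 0.0457
```

Run:
```python
from h import *
plan(.6205,-.132,.004,-100)
save('wrist','w6.png')
for l in ['scraper','tkey','caliper','petri_dish']:
    print(l,[(np.round(d['at'],4).tolist(),round(d['p'],2)) for d in env.landmark_of('wrist',l)[:2]])
```

```text
psi cur -100.1 turn world 0.1 -> tool total norm -0.002 ; j6~88
p [ 0.622  -0.1247  0.1041] tilt [-0.  0. -1.] F [-0.1  0.1 -1. ] op 0.0457 t 12.35
after turn: total norm dx -0.001 dy 0.037 dz 0.500 (|xy| 7 mm)
scraper [([0.6209, -0.1347, -0.0021], 0.61)]
tkey []
caliper [([0.6243, -0.2873, -0.0041], 0.88)]
petri_dish []
```

View pics/w6.png

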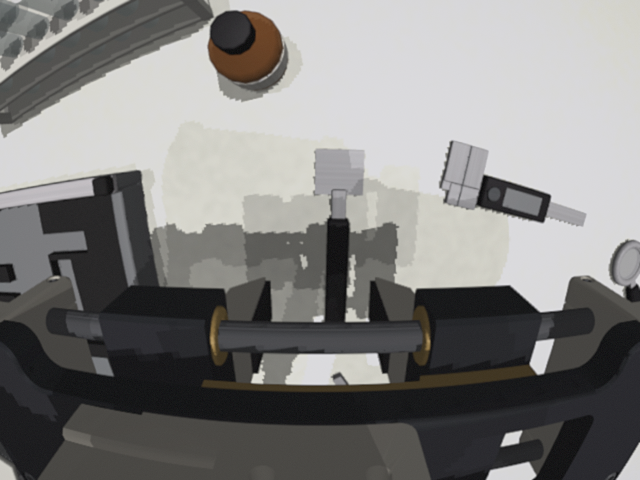

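Run:
```python
from h import *
# re-derive pixel->world at current (static) pose
print(unproj('wrist',[(338,222),(337,300)],.013),unproj('wrist',[(340,150),(340,192)],.003))
print(unproj('wrist',[(320,318)],.013))
```

```text
[[ 0.63252083 -0.14101331  0.013     ]
 [ 0.57429928 -0.13081235  0.013     ]] [[ 0.68048334 -0.15100706  0.003     ]
 [ 0.65129053 -0.14606128  0.003     ]]
[[ 0.56162116 -0.11579083  0.013     ]]
```

Request:
{"op": "drive_tool", "data": {"steps": [[-0.01,0.06,0.1,0,0.5],[0,0,0.15,0,0.5],[0,0,0.15,0,0.5],[0,0,0.06,0,0.5],[0,0,0.03,0,0.5],[0,0,0,0,0.1],[0,0,0,0,0.1],[0,0,0,0,0.1],[0,0,0,0,0.1],[0,0,0,0,0.1]], "force": 30}}

```text
t: 13.43
tool_pos: [0.6182, -0.1363, 0.0082]
tool_rot: [0.0, 0.996, -0.088, 0.001]
contact_force: [0.4, -0.5, 0.1]
opening: 0.0171
```

Request:
{"op": "drive_tool", "data": {"steps": [[0,0,-0.1,0,0.1],[0,0,-0.15,0,0.1],[0,0,-0.15,0,0.1],[0,0,0,0,0.1]]}}

```text
t: 13.77
tool_pos: [0.6211, -0.1372, 0.0938]
tool_rot: [0.001, 0.996, -0.088, 0.006]
contact_force: [1.4, -0.5, 0.1]
opening: 0.0154
```

Run:
```python
from h import *
plan(.5015,.157,.12,-7.6)
save('wrist','w7.png')
```

```text
psi cur -100.1 turn world -87.5 -> tool total norm 1.944 ; j6~-155
p [ 0.6211 -0.1372  0.0938] tilt [ 0.011 -0.004 -1.   ] F [ 1.4 -0.5  0.1] op 0.0154 t 13.77
after turn: total norm dx -1.379 dy 0.787 dz -0.131 (|xy| 318 mm)
```

View pics/w7.png

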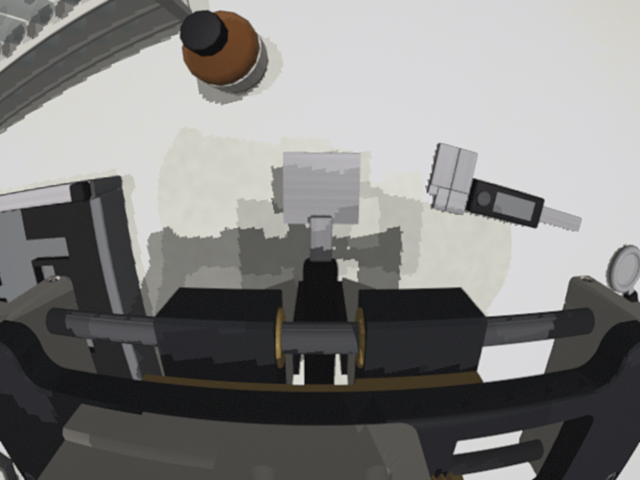

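Request:
{"op": "drive_tool", "data": {"steps": [[0,0,-0.1,-0.15,0.1],[0,0,-0.1,-0.15,0.1],[0,0,0,-0.15,0.1],[0,0,0,-0.15,0.1],[0,0,0,-0.15,0.1],[0,0,0,-0.15,0.1],[0,0,0,-0.15,0.1],[0,0,0,-0.15,0.1],[0,0,0,-0.15,0.1],[0,0,0,-0.15,0.1]]}}

```text
t: 14.65
tool_pos: [0.6169, -0.1359, 0.1258]
tool_rot: [-0.001, 0.876, 0.483, -0.001]
contact_force: [-0.2, 0.3, -0.9]
opening: 0.0162
```

Request:
{"op": "drive_tool", "data": {"steps": [[0,0,0,-0.15,0.1],[0,0,0,-0.15,0.1],[0,0,0,-0.15,0.1],[0,0,0,-0.11,0.1],[0.17,-0.1,0,0,0.1],[0.17,-0.1,0,0,0.1],[0.17,-0.1,0,0,0.1],[0.17,-0.1,0,0,0.1],[0.17,-0.1,0,0,0.1],[0.17,-0.1,0,0,0.1]]}}

```text
t: 15.48
tool_pos: [0.5233, 0.0832, 0.1261]
tool_rot: [-0.0, 0.752, 0.66, -0.0]
contact_force: [0.3, 0.8, -0.6]
opening: 0.0153
```

Request:
{"op": "drive_tool", "data": {"steps": [[0.17,-0.1,0,0,0.1],[0.17,-0.09,0,0,0.1],[0,0,0,0,0.1],[0,0,0,0,0.1],[0,0,0,0,0.1]]}}

```text
t: 15.9
tool_pos: [0.496, 0.1538, 0.1265]
tool_rot: [0.0, 0.751, 0.66, -0.0]
contact_force: [-0.1, 0.8, -0.5]
opening: 0.0156
```

Run:
```python
from h import *
plan(.5015,.157,.12,-7.6)
c=env.get_calibration('wrist');import pickle;pickle.dump(c,open('c8.pkl','wb'))
save('wrist','w8.png')
for l in ['scraper','trough','pocket_scraper','pocket_magnifier','pocket_tkey','pocket_caliper','pocket_spanner']:
    print(l,[(np.round(d['at'],4).tolist(),round(d['p'],2)) for d in env.landmark_of('wrist',l)[:2]])
```

```text
psi cur -7.4 turn world -0.2 -> tool total norm 0.005 ; j6~25
p [0.496  0.1538 0.1265] tilt [-0. -0. -1.] F [-0.1  0.8 -0.5] op 0.0156 t 15.90
after turn: total norm dx 0.019 dy 0.025 dz 0.032 (|xy| 6 mm)
scraper [([0.497, 0.1565, 0.1149], 0.63)]
trough [([0.5833, 0.1488, 0.0073], 0.81), ([0.6646, 0.1353, 0.0078], 0.18)]
pocket_scraper [([0.4986, 0.1555, 0.0071], 0.92), ([0.5416, 0.1502, 0.0103], 0.34)]
pocket_magnifier [([0.5826, 0.1504, 0.0088], 0.93)]
pocket_tkey [([0.6286, 0.1411, 0.0093], 0.69)]
pocket_caliper [([0.6663, 0.1362, 0.0065], 0.87)]
pocket_spanner [([0.5398, 0.1484, 0.008], 0.67)]
```

View pics/w8.png

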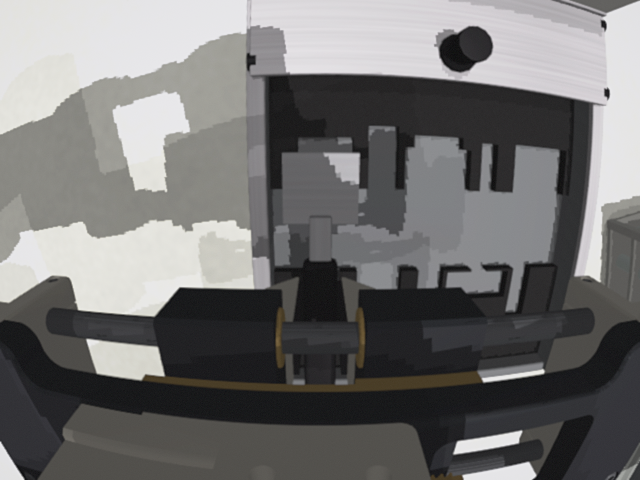

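Run:
```python
from h import *
import pickle
c=pickle.load(open('c8.pkl','rb'))
pts=[((0,0),(.588,.1855)),((0,.157),(.6085,.3405)),((0,.157),(.6071,.339)),((0,-.137),(.5725,.0515)),((0,-.137),(.5703,.0495))]
for k,l in {0:[(.585,.148),(.5852,.1452),(.5819,.1484),(.5833,.1488),(.5826,.1504)],-.084:[(.499,.157),(.4966,.1558),(.4986,.1555)],.084:[(.6665,.132),(.6663,.1362)],.042:[(.6244,.144),(.6286,.1411),(.625,.142)],-.042:[(.5398,.1484)]}.items():
    pts+=[((k,-.04),q) for q in l]
th,t,r=fit(pts);print(np.degrees(th),t);print(r.tolist())
np.save('tray.npy',[th,*t])
C,S=np.cos(th),np.sin(th);R=np.array([[C,-S],[S,C]])
for k in (-.084,-.042,0,.042,.084): print(k,R@[k,-.04]+t)
# project deck outlines back on the image to check
def proj(P):
    q=np.array(c['R'])@P+np.array(c['t']); a=np.arctan2(np.hypot(q[0],q[1]),q[2]); h=np.hypot(q[0],q[1])
    return (int(c['fx']*a*q[0]/h+c['cx']),int(c['fy']*a*q[1]/h+c['cy']))
im=cv2.imread('pics/w8.png')
def line(a,b,col,z=.018):
    L=[proj(np.r_[R@(np.array(a)*(1-s)+np.array(b)*s)+t,z]) for s in np.linspace(0,1,20)]
    for p,q in zip(L,L[1:]): cv2.line(im,p,q,col,1)
for y in(-.072,-.008): line((-.124,y),(.124,y),(0,0,255))
for xc,w in((-.042,.009),(0,.026),(.084,.015),(-.084,.020)):
    for s in(-1,1): line((xc+s*w,-.008),(xc+s*w,.03),(0,255,0))
line((-.1,.029),(-.06,.029),(0,255,0)); line((-.02,.032),(.02,.032),(0,255,0))
for y,z in((-.165,.045),): line((-.124,y),(.124,y),(255,0,0),z)
cv2.imwrite('pics/w8p.png',cv2.resize(im[60:400,230:630],(800,680))[:600])
b=unproj('wrist',[(282,152),(361,153),(321,222),(321,262)],.122,c);print(b)
p=unproj('wrist',[(300,142),(352,138)],.018,c);print(p)
```

```text
-7.0909895397259115 [0.58807324 0.1860433 ]
[[-0.0001, -0.0005], [0.001, -0.0013], [-0.0004, -0.0028], [0.0013, 0.0014], [-0.0009, -0.0006], [0.0019, 0.0017], [0.0021, -0.0011], [-0.0012, 0.0021], [0.0002, 0.0025], [-0.0005, 0.0041], [-0.0008, 0.0003], [-0.0032, -0.0009], [-0.0012, -0.0012], [0.0, -0.004], [-0.0002, 0.0002], [-0.0004, 0.0028], [0.0038, -0.0001], [0.0002, 0.0008], [-0.0017, -0.0031]]
-0.084 [0.49977791 0.15671866]
-0.042 [0.54145667 0.15153395]
0 [0.58313543 0.14634925]
0.042 [0.62481418 0.14116454]
0.084 [0.66649294 0.13597983]
[[0.48732725 0.22120322 0.122     ]
 [0.52113161 0.21642847 0.122     ]
 [0.50005833 0.18809216 0.122     ]
 [0.49765687 0.16933778 0.122     ]]
[[0.48990614 0.22318689 0.018     ]
 [0.52672967 0.22143216 0.018     ]]
```

View pics/w8p.png

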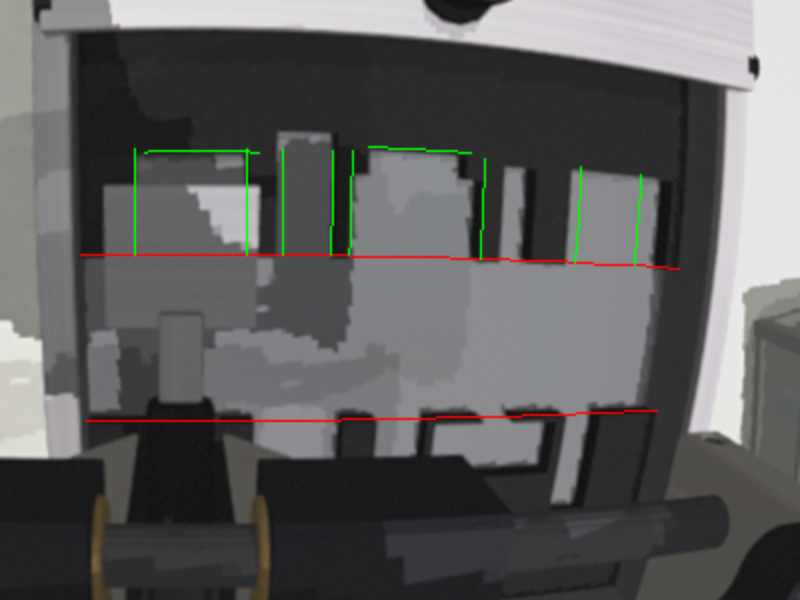

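Request:
{"op": "drive_tool", "data": {"steps": [[0.014,0.02,0.1,-0.01,0.1],[0,0,0.15,0,0.1],[0,0,0.15,0,0.1],[0,0,0.06,0,0.1],[0,0,0,0,0.1],[0,0,0,0,0.1]]}}

```text
t: 16.8
tool_pos: [0.5002, 0.1561, 0.0346]
tool_rot: [-0.0, 0.749, 0.663, -0.0]
contact_force: [-0.3, -0.2, -0.3]
opening: 0.0153
```

Run:
```python
from h import *
plan(.4998,.1567,.0155,-7.1)
c=env.get_calibration('wrist')
save('wrist','w9.png')
im=cv2.imread('pics/w9.png');cv2.imwrite('pics/w9c.png',cv2.resize(im[60:400,230:630],(800,680))[:600])
```

```text
psi cur -7.0 turn world -0.1 -> tool total norm 0.002 ; j6~25
p [0.5002 0.1561 0.0346] tilt [-0.001 -0.    -1.   ] F [-0.3 -0.2 -0.3] op 0.0153 t 16.80
after turn: total norm dx 0.003 dy -0.003 dz 0.095 (|xy| 1 mm)
```

View pics/w9c.png

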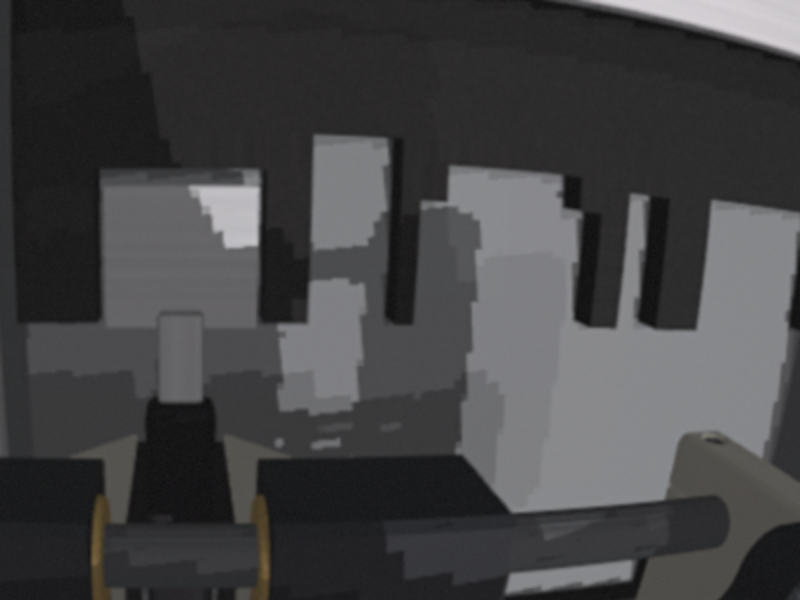

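Request:
{"op": "drive_tool", "data": {"steps": [[0,0,0.03,0,0.1],[0,0,0.03,0,0.1],[0,0,0.025,0,0.1],[0,0,0,0,0.1],[0,0,0,0,0.1]]}}

```text
t: 17.27
tool_pos: [0.5001, 0.1563, 0.0176]
tool_rot: [-0.0, 0.749, 0.663, -0.0]
contact_force: [0.0, 0.1, -0.9]
opening: 0.0153
```

Run:
```python
from h import *
plan(.4998,.1567,.0155,-7.1)
save('wrist','w10.png')
im=cv2.imread('pics/w10.png');cv2.imwrite('pics/w10c.png',cv2.resize(im[60:400,230:630],(800,680))[:600])
```

```text
psi cur -7.0 turn world -0.1 -> tool total norm 0.003 ; j6~25
p [0.5001 0.1563 0.0176] tilt [-0. -0. -1.] F [ 0.   0.1 -0.9] op 0.0153 t 17.27
after turn: total norm dx 0.002 dy -0.002 dz 0.011 (|xy| 1 mm)
```

View pics/w10c.png

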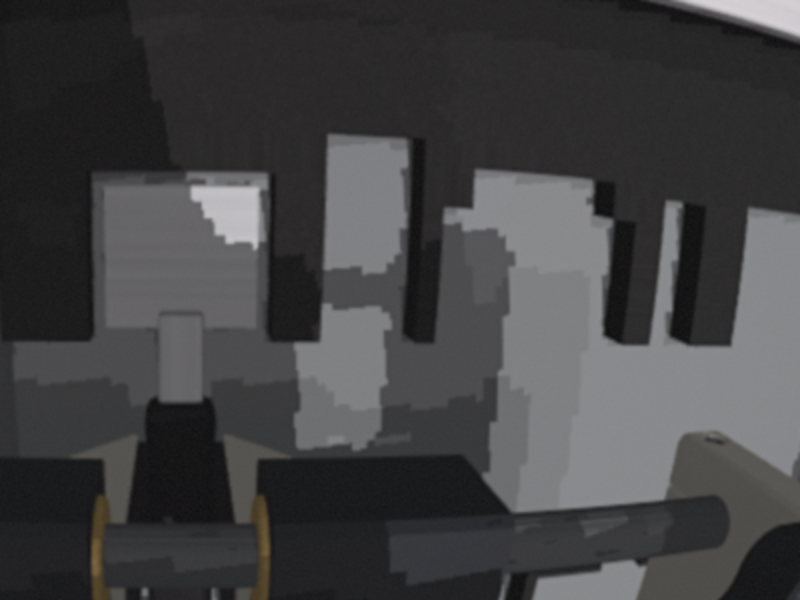

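Request:
{"op": "drive_tool", "data": {"steps": [[0,0,0.01,0,0.1],[0,0,0.005,0,0.1],[0,0,0,0,0.3],[0,0,0,0,0.3],[0,0,0,0,0.3],[0,0,-0.05,0,0.3],[0,0,-0.15,0,0.3],[0,0,-0.2,0,0.4],[0,0,-0.2,0,0.4],[0,0,0,0,0.5]]}}

```text
t: 18.15
tool_pos: [0.5045, 0.1571, 0.1428]
tool_rot: [0.004, 0.749, 0.663, 0.006]
contact_force: [1.5, 0.8, 0.6]
opening: 0.0398
```

Run:
```python
from h import *
plan(.438,-.136,.15,-68.4)
save('wrist','w11.png')
print([(np.round(d['at'],4).tolist(),round(d['p'],2)) for d in env.landmark_of('wrist','scraper')[:2]])
save('scene','s11.png')
for l in ['tkey','caliper','magnifier']: print(l,[(np.round(d['at'],4).tolist(),round(d['p'],2)) for d in env.landmark_of('scene',l)[:2]])
```

```text
psi cur -7.0 turn world -61.4 -> tool total norm 1.365 ; j6~51
p [0.5045 0.1571 0.1428] tilt [ 0.014  0.002 -1.   ] F [1.5 0.8 0.6] op 0.0398 t 18.15
after turn: total norm dx -0.849 dy 1.240 dz -0.036 (|xy| 301 mm)
[([0.5019, 0.1615, 0.0073], 0.68), ([0.5853, 0.1509, 0.0092], 0.54)]
tkey [([0.4381, -0.1388, -0.0038], 0.59)]
caliper [([0.6282, -0.285, 0.0035], 0.66), ([0.5295, -0.206, -0.0005], 0.62)]
magnifier [([0.503, -0.4311, 0.0019], 0.56)]
```

View pics/w11.png

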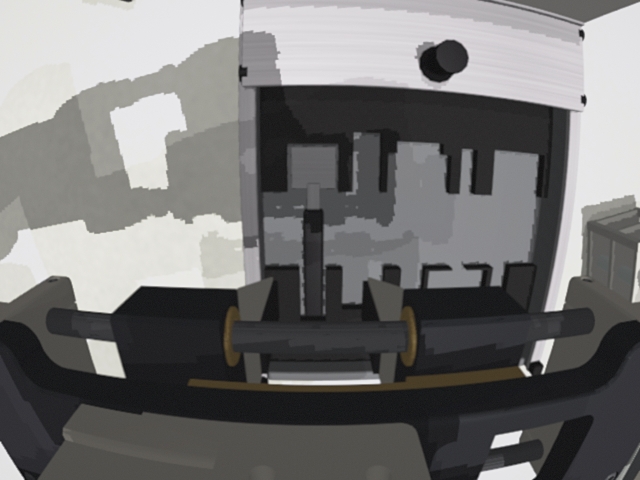

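View pics/s11.png

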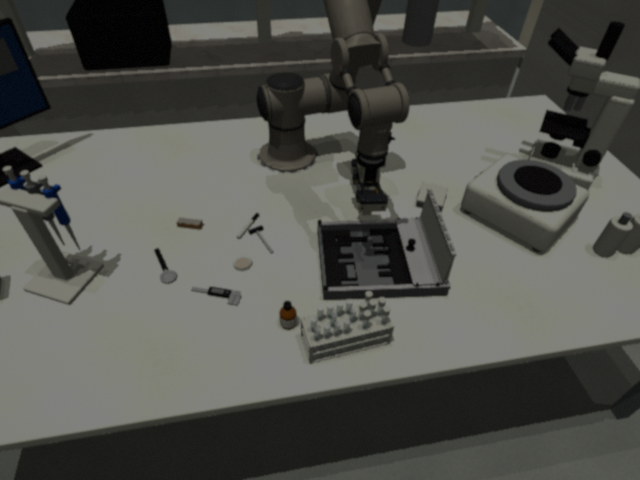

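Request:
{"op": "drive_tool", "data": {"steps": [[0,0,0,0.15,0.5],[0,0,0,0.15,0.5],[0,0,0,0.15,0.5],[0,0,0,0.15,0.5],[0,0,0,0.15,0.5],[0,0,0,0.15,0.5],[0,0,0,0.15,0.5],[0,0,0,0.15,0.5],[0,0,0,0.16,0.5],[-0.1,0.155,0,0,0.5]]}}

```text
t: 19.28
tool_pos: [0.4936, 0.1235, 0.1336]
tool_rot: [-0.001, 0.982, 0.187, -0.0]
contact_force: [0.3, -1.5, -0.5]
opening: 0.0459
```

Request:
{"op": "drive_tool", "data": {"steps": [[-0.1,0.155,0,0,0.5],[-0.1,0.155,0,0,0.5],[-0.1,0.155,0,0,0.5],[-0.1,0.155,0,0,0.5],[-0.1,0.155,0,0,0.5],[-0.1,0.155,0,0,0.5],[-0.12,0.16,0,0,0.5],[0,0,0,0,0.5],[0,0,0,0,0.5],[0,0,0,0,0.5]]}}

```text
t: 20.12
tool_pos: [0.4403, -0.1354, 0.1339]
tool_rot: [-0.001, 0.982, 0.189, -0.001]
contact_force: [-0.4, 0.5, 0.4]
opening: 0.0455
```

Run:
```python
from h import *
plan(.438,-.136,.005,-68.4)
save('wrist','w12.png')
for l in ['tkey']:
    print(l,[(np.round(d['at'],4).tolist(),round(d['p'],2)) for d in env.landmark_of('wrist',l)[:2]])
```

```text
psi cur -68.2 turn world -0.2 -> tool total norm 0.004 ; j6~51
p [ 0.4403 -0.1354  0.1339] tilt [-0.002  0.001 -1.   ] F [-0.4  0.5  0.4] op 0.0455 t 20.12
after turn: total norm dx -0.012 dy -0.002 dz 0.645 (|xy| 2 mm)
tkey [([0.4388, -0.1343, 0.0046], 0.61)]
```

View pics/w12.png

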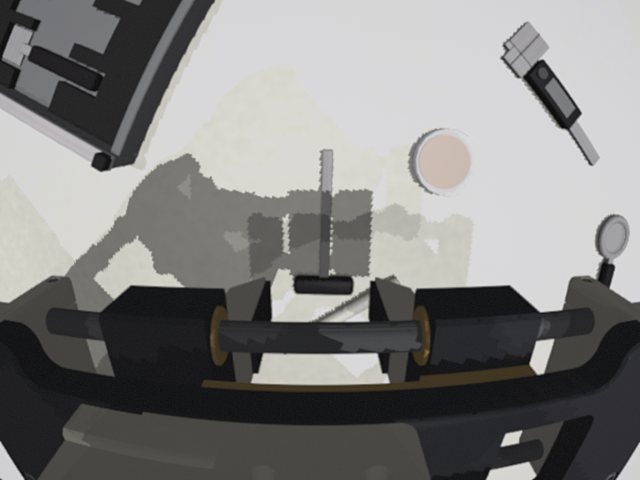

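Run:
```python
from h import *
axis('wrist',(326.5,149.5),(323.5,277),.008,.010,-.065,.038)
axis('wrist',(326.5,149.5),(323.5,285),.008,.012,-.065,.046)
```

```text
len 101.9 mm (expect 103.0) ang -159.2 origin [ 0.4397 -0.1399] / [ 0.4407 -0.1395]
len 108.2 mm (expect 111.0) ang -159.1 origin [ 0.4397 -0.14  ] / [ 0.4423 -0.139 ]
```

Request:
{"op": "drive_tool", "data": {"steps": [[-0.005,0.012,0.15,0.02,0.5],[0,0,0.19,0,0.5],[0,0,0.19,0,0.5],[0,0,0.08,0,0.5],[0,0,0.04,0,0.4],[0,0,0,0,0],[0,0,0,0,0],[0,0,0,0,0],[0,0,0,0,0],[0,0,0,0,0]]}}

```text
t: 21.05
tool_pos: [0.4416, -0.1387, 0.006]
tool_rot: [0.001, 0.983, 0.182, 0.001]
contact_force: [0.4, 0.9, 0.0]
opening: 0.0108
```

Request:
{"op": "drive_tool", "data": {"steps": [[0,0,0,0,0],[0,0,-0.1,0,0],[0,0,-0.15,0,0],[0,0,-0.2,0,0],[0,0,-0.15,0,0],[0,0,0,0,0]]}}

```text
t: 21.55
tool_pos: [0.4439, -0.14, 0.1306]
tool_rot: [0.003, 0.983, 0.182, 0.005]
contact_force: [0.9, 0.6, -0.7]
opening: 0.0064
```

Run:
```python
from h import *
plan(.6248,.1412,.14,-7.1)
save('wrist','w13.png')
```

```text
psi cur -69.0 turn world 61.9 -> tool total norm -1.376 ; j6~20
p [ 0.4439 -0.14    0.1306] tilt [ 0.01  -0.005 -1.   ] F [ 0.9  0.6 -0.7] op 0.0064 t 21.55
after turn: total norm dx 1.507 dy 0.724 dz -0.047 (|xy| 334 mm)
```

View pics/w13.png

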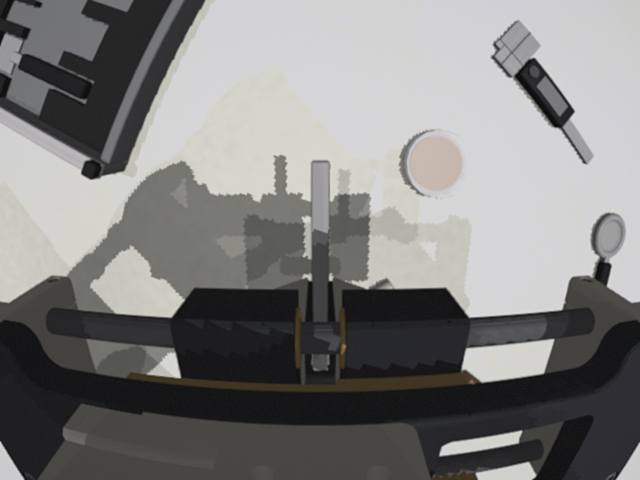

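Request:
{"op": "drive_tool", "data": {"steps": [[0,0,-0.05,-0.15,0],[0,0,0,-0.15,0],[0,0,0,-0.15,0],[0,0,0,-0.15,0],[0,0,0,-0.15,0],[0,0,0,-0.15,0],[0,0,0,-0.15,0],[0,0,0,-0.15,0],[0,0,0,-0.15,0],[0.165,0.08,0,-0.025,0]]}}

```text
t: 22.43
tool_pos: [0.4589, -0.111, 0.1334]
tool_rot: [-0.001, 0.749, 0.663, -0.002]
contact_force: [1.0, -0.8, -0.9]
opening: 0.0066
```

Request:
{"op": "drive_tool", "data": {"steps": [[0.165,0.08,0,0,0],[0.165,0.08,0,0,0],[0.165,0.08,0,0,0],[0.165,0.08,0,0,0],[0.165,0.08,0,0,0],[0.165,0.08,0,0,0],[0.165,0.08,0,0,0],[0.18,0.08,0,0,0],[0,0,0,0,0],[0,0,0,0,0]]}}

```text
t: 23.27
tool_pos: [0.6211, 0.1426, 0.1323]
tool_rot: [-0.001, 0.749, 0.663, -0.001]
contact_force: [-0.9, -0.0, -1.4]
opening: 0.0065
```

Request:
{"op": "drive_tool", "data": {"steps": [[0,0,0.1,0,0],[0,0,0.1,0,0],[0,0,0,0,0],[0,0,0,0,0]]}}

```text
t: 23.6
tool_pos: [0.6202, 0.1397, 0.0933]
tool_rot: [-0.001, 0.75, 0.661, -0.002]
contact_force: [0.0, -0.0, -1.3]
opening: 0.0068
```

Run:
```python
from h import *
plan(.6248,.1412,.015,-7.1)
c=env.get_calibration('wrist');import pickle;pickle.dump(c,open('c14.pkl','wb'))
save('wrist','w14.png')
for l in ['tkey','pocket_tkey','trough','pocket_magnifier']:
    print(l,[(np.round(d['at'],4).tolist(),round(d['p'],2)) for d in env.landmark_of('wrist',l)[:2]])
im=cv2.imread('pics/w14.png');cv2.imwrite('pics/w14c.png',cv2.resize(im[60:400,130:530],(800,680))[:600])
```

```text
psi cur -7.2 turn world 0.1 -> tool total norm -0.003 ; j6~20
p [0.6202 0.1397 0.0933] tilt [-0.004 -0.001 -1.   ] F [ 0.  -0.  -1.3] op 0.0068 t 23.60
after turn: total norm dx 0.010 dy 0.022 dz 0.391 (|xy| 5 mm)
tkey [([0.6187, 0.142, 0.0907], 0.92)]
pocket_tkey [([0.6277, 0.1419, 0.0071], 0.74)]
trough [([0.5852, 0.1488, 0.0087], 0.57), ([0.6687, 0.1352, 0.0069], 0.4)]
pocket_magnifier [([0.5829, 0.1496, 0.0068], 0.85)]
```

View pics/w14c.png

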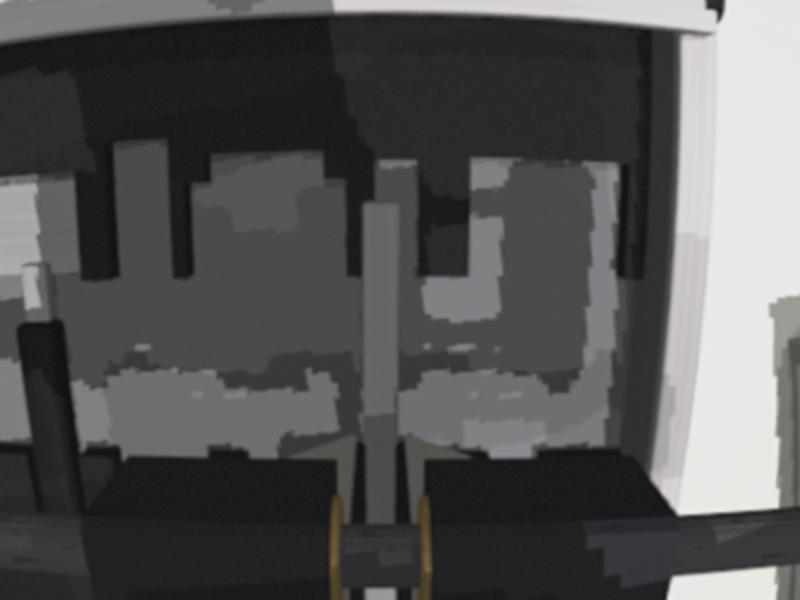

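Run:
```python
from h import *
import pickle
c=pickle.load(open('c14.pkl','rb'))
th,*t=np.load('tray.npy');C,S=np.cos(th),np.sin(th);R=np.array([[C,-S],[S,C]])
cr=lambda u,v:(130+u/2,60+v/2)
def tr(P): return ((P[:,:2]-t)@R*1000).round(1)
print('tail',tr(unproj('wrist',[cr(381,204),cr(380,410)],.097,c)))
# slot right-edge corners at deck: bottom-right, top-right ; left
print('slot', tr(unproj('wrist',[cr(419,160),cr(420,276),cr(362,276),cr(346,180)],.018,c)))
print('mag slot L,R; spanner slot; caliper left/right at y=-8', tr(unproj('wrist',[cr(192,276),cr(347,276),cr(119,277),cr(172,277),cr(468,276),cr(622,276)],.018,c)))
```

```text
tail [[ 37.2  19.8]
 [ 36.9 -24.9]]
slot [[48.7 27.8]
 [49.3 -8.8]
 [30.9 -8.8]
 [26.2 21.6]]
mag slot L,R; spanner slot; caliper left/right at y=-8 [[-24.1  -8.2]
 [ 26.2  -8.8]
 [-49.5  -7.9]
 [-30.9  -8.4]
 [ 64.6  -8.7]
 [115.8  -7.9]]
```

Request:
{"op": "drive_tool", "data": {"steps": [[0.017,0.024,0.1,0,0],[0,0,0.15,0,0],[0,0,0.04,0,0],[0,0,0,0,0],[0,0,0,0,0]]}}

```text
t: 24.27
tool_pos: [0.627, 0.1436, 0.0374]
tool_rot: [-0.0, 0.75, 0.662, 0.0]
contact_force: [0.1, -0.0, 0.2]
opening: 0.0067
```

Run:
```python
from h import *
plan(.6248,.1412,.012,-7.1)
c=env.get_calibration('wrist');import pickle;pickle.dump(c,open('c15.pkl','wb'))
save('wrist','w15.png')
im=cv2.imread('pics/w15.png');cv2.imwrite('pics/w15c.png',cv2.resize(im[60:360,160:560],(800,600)))
```

```text
psi cur -7.2 turn world 0.1 -> tool total norm -0.001 ; j6~20
p [0.627  0.1436 0.0374] tilt [-0.  0. -1.] F [ 0.1 -0.   0.2] op 0.0067 t 24.27
after turn: total norm dx -0.013 dy -0.010 dz 0.127 (|xy| 3 mm)
```

View pics/w15c.png

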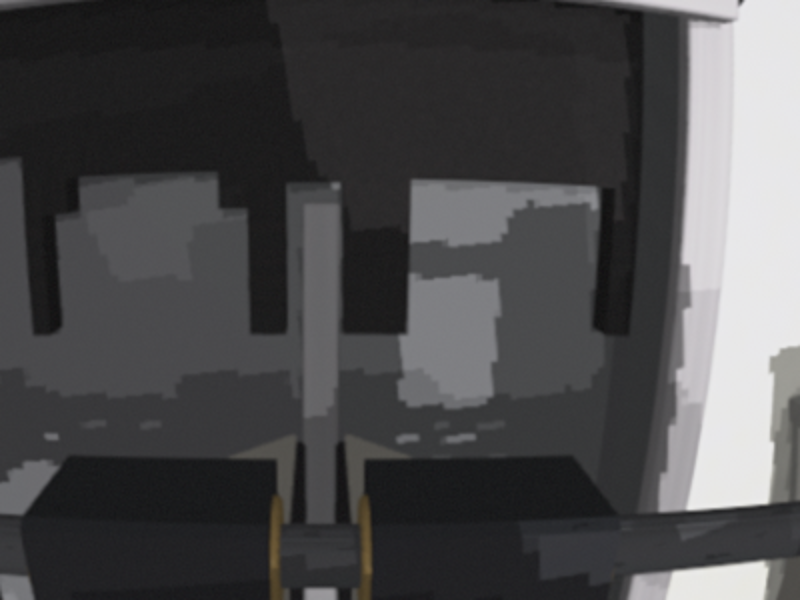

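Run:
```python
from h import *
import pickle
c=pickle.load(open('c15.pkl','rb'))
th,*t=np.load('tray.npy');C,S=np.cos(th),np.sin(th);R=np.array([[C,-S],[S,C]])
cr=lambda u,v:(160+u/2,60+v/2)
def tr(P): return ((P[:,:2]-t)@R*1000).round(1)
print('tail',tr(unproj('wrist',[cr(322,203),cr(321,410)],.041,c)))
print('slot', tr(unproj('wrist',[cr(342,182),cr(343,332),cr(288,332),cr(286,184)],.018,c)))
print('others', tr(unproj('wrist',[cr(62,332),cr(249,332),cr(406,332),cr(594,330)],.018,c)))
_,p,_=pose();print(tr(p[None]))
```

```text
tail [[ 43.6  24.7]
 [ 43.4 -20.2]]
slot [[48.4 28.1]
 [48.8 -8.4]
 [35.3 -8.3]
 [35.2 27.7]]
others [[-22.5  -8. ]
 [ 25.8  -8.3]
 [ 64.3  -8.3]
 [113.3  -7.6]]
[[ 44.5 -37.2]]
```

Request:
{"op": "drive_tool", "data": {"steps": [[0,-0.008,0,0,0],[0,0,0.04,0,0],[0,0,0.04,0,0],[0,0,0.03,0,0],[0,0,0,0,0],[0,0,0,0,0]]}}

```text
t: 24.82
tool_pos: [0.625, 0.1438, 0.0142]
tool_rot: [-0.0, 0.75, 0.662, -0.0]
contact_force: [-0.5, 0.1, -0.8]
opening: 0.0071
```

Run:
```python
from h import *
plan(.6248,.1412,.012,-7.1)
save('wrist','w16.png')
im=cv2.imread('pics/w16.png');cv2.imwrite('pics/w16c.png',cv2.resize(im[60:360,160:560],(800,600)))
```

```text
psi cur -7.2 turn world 0.1 -> tool total norm -0.001 ; j6~20
p [0.625  0.1438 0.0142] tilt [-0.001 -0.    -1.   ] F [-0.5  0.1 -0.8] op 0.0071 t 24.82
after turn: total norm dx -0.013 dy 0.001 dz 0.011 (|xy| 3 mm)
```

View pics/w16c.png

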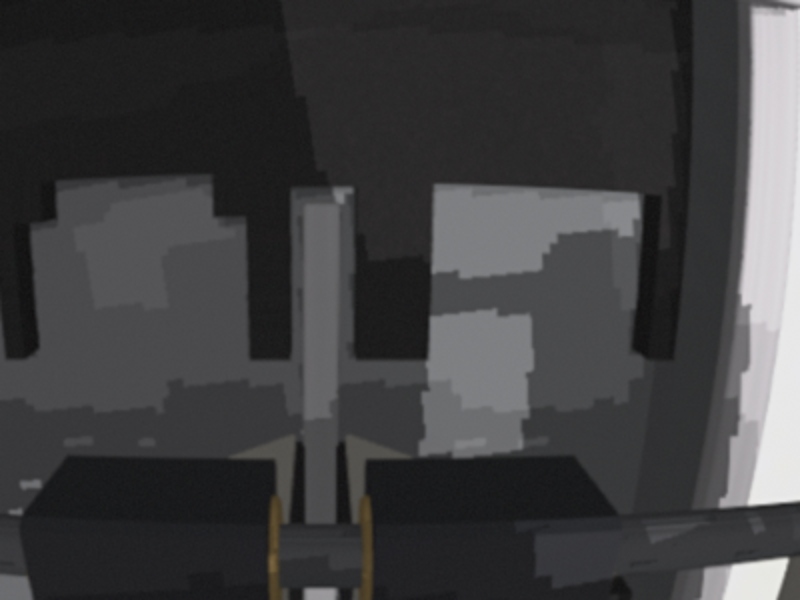

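Request:
{"op": "drive_tool", "data": {"steps": [[0,0,0.01,0,0],[0,0,0,0,0],[0,0,0,0,0.25],[0,0,0,0,0.25],[0,0,0,0,0.25],[0,0,-0.05,0,0.25],[0,0,-0.15,0,0.25],[0,0,-0.2,0,0.4],[0,0,-0.2,0,0.5],[0,0,-0.1,0,0.5]]}}

```text
t: 25.7
tool_pos: [0.6271, 0.1441, 0.1591]
tool_rot: [0.002, 0.75, 0.662, 0.003]
contact_force: [0.8, 1.4, 0.1]
opening: 0.0385
```

Request:
{"op": "drive_tool", "data": {"steps": [[-0.2,0,0,0,0.5],[-0.2,0,0,0,0.5],[-0.2,0,0,0,0.5],[-0.2,0,0,0,0.5],[0,0,0,0,0.5]]}}

```text
t: 26.12
tool_pos: [0.6047, -0.0218, 0.1538]
tool_rot: [0.001, 0.752, 0.659, -0.001]
contact_force: [0.2, -0.6, 0.3]
opening: 0.0457
```

Run:
```python
from h import *
plan(.6275,-.283,.15,-25)
save('wrist','w17.png')
for l in ['tkey','scraper','caliper']:print([(np.round(d['at'],4).tolist(),round(d['p'],2)) for d in env.landmark_of('wrist',l)[:2]])
save('top','t17.png')
for l in ['caliper','magnifier','tkey']: print(l,[(np.round(d['at'],4).tolist(),round(d['p'],2)) for d in env.landmark_of('top',l)[:2]])
```

```text
psi cur -7.5 turn world -17.5 -> tool total norm 0.389 ; j6~1
p [ 0.6047 -0.0218  0.1538] tilt [ 0.001 -0.003 -1.   ] F [ 0.2 -0.6  0.3] op 0.0457 t 26.12
after turn: total norm dx -1.136 dy 0.655 dz 0.019 (|xy| 262 mm)
[([0.6235, 0.1464, 0.0119], 0.9), ([0.4999, 0.1564, 0.0083], 0.33)]
[([0.5028, 0.1602, 0.009], 0.58)]
[]
caliper [([0.6268, -0.2799, -0.0016], 0.57)]
magnifier [([0.5019, -0.4356, -0.0009], 0.72), ([0.5804, 0.1479, 0.0124], 0.54)]
tkey [([0.6284, 0.1396, 0.007], 0.54), ([0.5006, -0.4292, -0.0025], 0.27)]
```

View pics/w17.png

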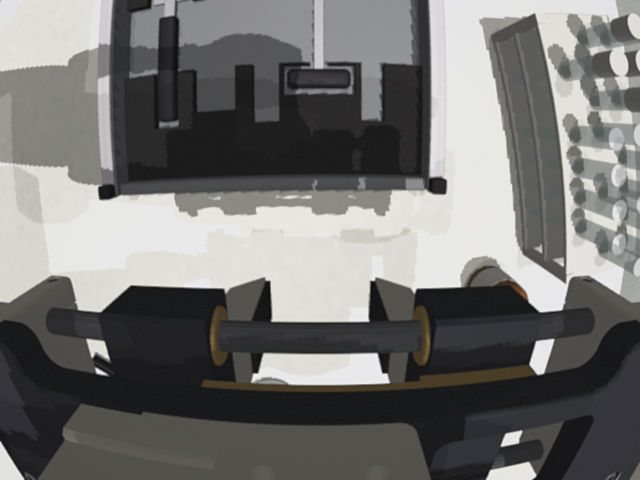

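Request:
{"op": "drive_tool", "data": {"steps": [[0,0,0,0.13,0.5],[0,0,0,0.13,0.5],[0,0,0,0.13,0.5],[-0.16,0.093,0,0,0.5],[-0.16,0.093,0,0,0.5],[-0.16,0.093,0,0,0.5],[-0.16,0.093,0,0,0.5],[-0.16,0.093,0,0,0.5],[-0.16,0.093,0,0,0.5],[-0.16,0.093,0,0,0.5]]}}

```text
t: 27.35
tool_pos: [0.6303, -0.2736, 0.1528]
tool_rot: [-0.0, 0.842, 0.54, 0.0]
contact_force: [0.6, 0.2, -0.7]
opening: 0.0462
```

Request:
{"op": "drive_tool", "data": {"steps": [[-0.015,0,0,0,0.5],[0,0,0,0,0.5],[0,0,0,0,0.5]]}}

```text
t: 27.6
tool_pos: [0.6287, -0.2745, 0.1524]
tool_rot: [-0.001, 0.842, 0.54, 0.0]
contact_force: [-0.7, -0.3, -0.2]
opening: 0.0458
```

Run:
```python
from h import *
plan(.6275,-.283,.005,-25)
c=env.get_calibration('wrist');import pickle;pickle.dump(c,open('c18.pkl','wb'))
save('wrist','w18.png')
for l in ['caliper']:print([(np.round(d['at'],4).tolist(),round(d['p'],2)) for d in env.landmark_of('wrist',l)[:2]])
```

```text
psi cur -24.7 turn world -0.3 -> tool total norm 0.007 ; j6~1
p [ 0.6287 -0.2745  0.1524] tilt [-0.001  0.001 -1.   ] F [-0.7 -0.3 -0.2] op 0.0458 t 27.60
after turn: total norm dx -0.041 dy 0.012 dz 0.737 (|xy| 9 mm)
[([0.6233, -0.2832, -0.0048], 0.72), ([0.5348, -0.2092, -0.0062], 0.46)]
```

View pics/w18.png

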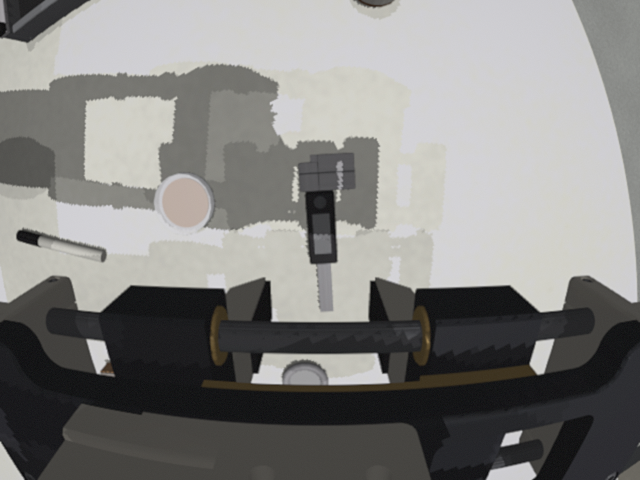

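Run:
```python
from h import *
import pickle
c=pickle.load(open('c18.pkl','rb'))
axis('wrist',(326.5,310),(324,264),.005,.009,-.075,-.026,c)
axis('wrist',(324.2,263),(320,192),.013,.013,-.026,.036,c)
axis('wrist',(326.5,310),(320,192),.005,.013,-.075,.036,c)
im=cv2.imread('pics/w18.png');cv2.imwrite('pics/w18c.png',cv2.resize(im[130:330,220:420],(600,600)))
```

```text
len 46.3 mm (expect 49.0) ang 68.4 origin [ 0.6273 -0.2814] / [ 0.6263 -0.2839]
len 60.5 mm (expect 62.0) ang 68.7 origin [ 0.6272 -0.2818] / [ 0.6267 -0.2832]
len 109.2 mm (expect 111.0) ang 68.5 origin [ 0.6272 -0.2814] / [ 0.6266 -0.2831]
```

View pics/w18c.png

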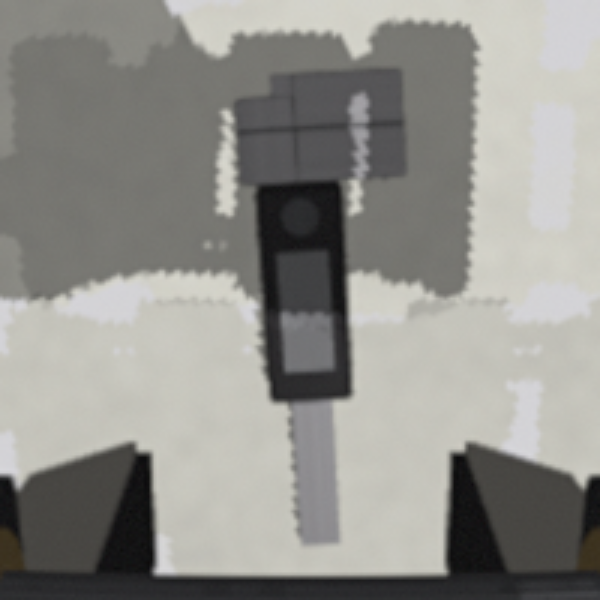

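Request:
{"op": "drive_tool", "data": {"steps": [[0,0,0.1,-0.07,0.5],[-0.038,0.006,0.19,0,0.5],[0,0,0.19,0,0.5],[0,0,0.15,0,0.5],[0,0,0.07,0,0.5],[0,0,0.035,0,0.5],[0,0,0,0,0.5],[0,0,0,0,0.1],[0,0,0,0,0.1],[0,0,0,0,0.1]]}}

```text
t: 28.53
tool_pos: [0.6282, -0.2833, 0.0079]
tool_rot: [0.001, 0.827, 0.563, 0.001]
contact_force: [0.5, -0.7, -0.1]
opening: 0.0302
```

Request:
{"op": "drive_tool", "data": {"steps": [[0,0,0,0,0.1],[0,0,0,0,0.1],[0,0,-0.1,0,0.1],[0,0,-0.15,0,0.1],[0,0,-0.2,0,0.1],[0,0,-0.15,0,0.1],[0,0,0,0,0.1]]}}

```text
t: 29.12
tool_pos: [0.6303, -0.285, 0.1342]
tool_rot: [0.006, 0.827, 0.562, 0.003]
contact_force: [0.9, -0.3, -0.8]
opening: 0.0233
```

Run:
```python
from h import *
plan(.6665,.136,.14,-7.1)
save('wrist','w19.png')
```

```text
psi cur -21.6 turn world 14.5 -> tool total norm -0.322 ; j6~19
p [ 0.6303 -0.285   0.1342] tilt [ 0.012 -0.007 -1.   ] F [ 0.9 -0.3 -0.8] op 0.0233 t 29.12
after turn: total norm dx 2.111 dy -0.080 dz -0.029 (|xy| 423 mm)
```

View pics/w19.png

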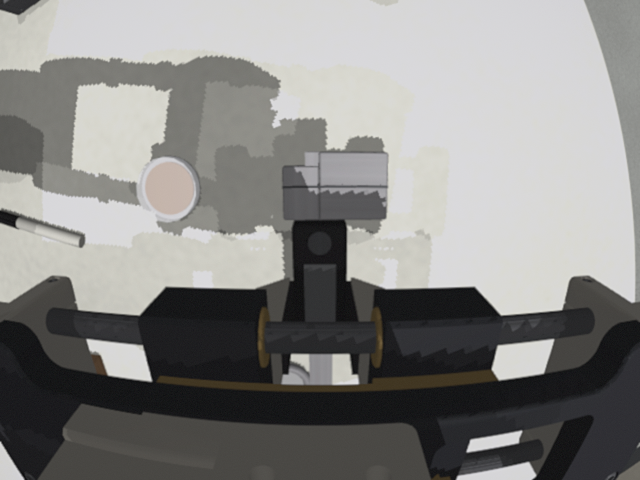

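Request:
{"op": "drive_tool", "data": {"steps": [[0,0,-0.03,-0.107,0.1],[0,0,0,-0.107,0.1],[0,0,0,-0.107,0.1],[0.19,-0.007,0,0,0.1],[0.19,-0.007,0,0,0.1],[0.19,-0.007,0,0,0.1],[0.19,-0.007,0,0,0.1],[0.19,-0.007,0,0,0.1],[0.19,-0.007,0,0,0.1],[0.19,-0.007,0,0,0.1]]}}

```text
t: 30.0
tool_pos: [0.6492, -0.0161, 0.1301]
tool_rot: [-0.001, 0.75, 0.662, -0.001]
contact_force: [0.4, -0.3, -1.0]
opening: 0.0235
```

Request:
{"op": "drive_tool", "data": {"steps": [[0.19,-0.007,0,0,0.1],[0.19,-0.007,0,0,0.1],[0.19,-0.007,0,0,0.1],[0.19,-0.007,0,0,0.1],[0,0,0.1,0,0.1],[0,0,0.1,0,0.1],[0,0,0,0,0.1],[0,0,0,0,0.1],[0,0,0,0,0.1]]}}

```text
t: 30.75
tool_pos: [0.6637, 0.1331, 0.092]
tool_rot: [-0.0, 0.75, 0.662, -0.0]
contact_force: [-0.6, 0.4, -1.0]
opening: 0.0237
```

```bash
cat >> h.py <<'E'
th,*_t=np.load('tray.npy');_C,_S=np.cos(th),np.sin(th);RT=np.array([[_C,-_S],[_S,_C]]);_t=np.array(_t)
def tr(P): return ((np.atleast_2d(P)[:,:2]-_t)@RT*1000).round(1)
E
python3 - <<'E'
from h import *
o,p,R=pose();plan(.6665,.136,.03,-7.1);print(tr(p))
c=env.get_calibration('wrist');import pickle;pickle.dump(c,open('c20.pkl','wb'))
save('wrist','w20.png')
for l in ['caliper','pocket_caliper','tkey']:print([(np.round(d['at'],4).tolist(),round(d['p'],2)) for d in env.landmark_of('wrist',l)[:2]])
im=cv2.imread('pics/w20.png');cv2.imwrite('pics/w20c.png',cv2.resize(im[60:360,130:530],(800,600)))
E
```

```text
psi cur -7.2 turn world 0.1 -> tool total norm -0.001 ; j6~19
p [0.6637 0.1331 0.092 ] tilt [-0.  0. -1.] F [-0.6  0.4 -1. ] op 0.0237 t 30.75
after turn: total norm dx 0.016 dy 0.012 dz 0.310 (|xy| 4 mm)
[[ 81.6 -43.2]]
[([0.6616, 0.1287, 0.0816], 0.95)]
[]
[([0.625, 0.1473, 0.0086], 0.75), ([0.6276, 0.1431, 0.0093], 0.58)]
```

View pics/w20c.png

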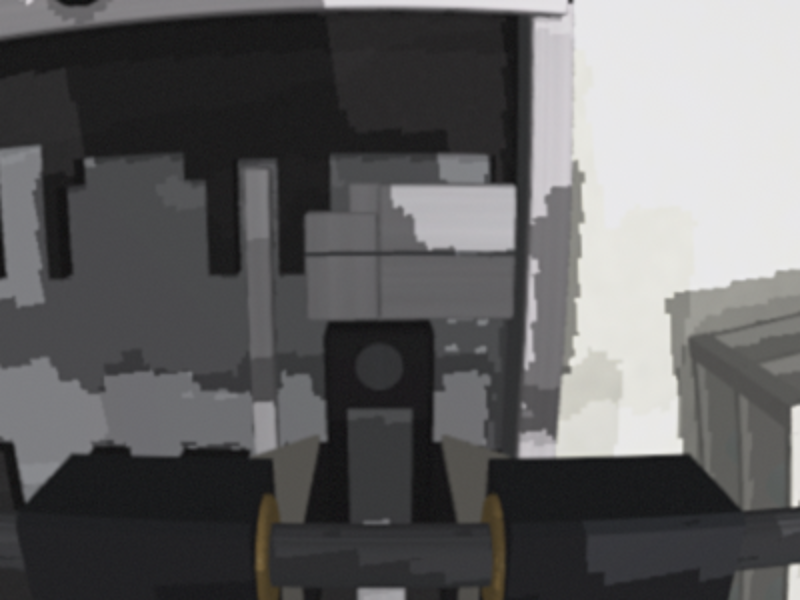

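Run:
```python
from h import *
import pickle
c=pickle.load(open('c20.pkl','rb'))
cr=lambda u,v:(130+u/2,60+v/2)
print(tr(unproj('wrist',[cr(305,290),cr(515,250),cr(450,185),cr(379,320)],.0925,c)))
print('pocket',tr(unproj('wrist',[cr(330,154),cr(490,155),cr(308,275)],.018,c)),tr(unproj('wrist',[cr(258,165)],.016,c)))
```

```text
[[ 64.8   0. ]
 [109.7   8.9]
 [ 95.5  22.5]
 [ 80.6  -6.6]]
pocket [[ 65.6  28.7]
 [114.9  28.7]
 [ 58.2  -9.3]] [[42.8 25.7]]
```

Request:
{"op": "drive_tool", "data": {"steps": [[0.014,0.018,0.1,0,0.1],[0,0,0.14,0,0.1],[0,0,0.04,0,0.1],[0,0,0,0,0.1],[0,0,0,0,0.1]]}}

```text
t: 31.37
tool_pos: [0.6676, 0.1358, 0.0363]
tool_rot: [-0.0, 0.75, 0.662, 0.0]
contact_force: [-0.4, -0.3, -0.5]
opening: 0.0236
```

Run:
```python
from h import *
o,p,R=pose();plan(.6665,.136,.0135,-7.1);print(tr(p))
c=env.get_calibration('wrist');import pickle;pickle.dump(c,open('c21.pkl','wb'))
save('wrist','w21.png')
im=cv2.imread('pics/w21.png');cv2.imwrite('pics/w21c.png',cv2.resize(im[60:360,130:530],(800,600)))
```

```text
psi cur -7.1 turn world 0.0 -> tool total norm -0.001 ; j6~19
p [0.6676 0.1358 0.0363] tilt [-0.  0. -1.] F [-0.4 -0.3 -0.5] op 0.0236 t 31.37
after turn: total norm dx 0.000 dy -0.006 dz 0.114 (|xy| 1 mm)
[[ 85.1 -40.1]]
```

View pics/w21c.png

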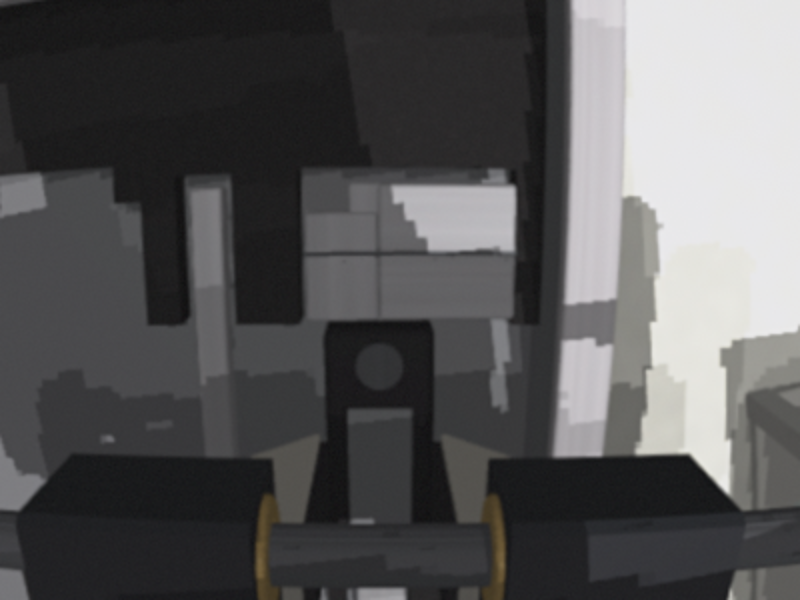

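Run:
```python
from h import *
import pickle
c=pickle.load(open('c21.pkl','rb'))
cr=lambda u,v:(130+u/2,60+v/2)
print(tr(unproj('wrist',[cr(305,290),cr(515,250),cr(450,185),cr(379,320)],.0365,c)))
print('pocket',tr(unproj('wrist',[cr(302,170),cr(302,322),cr(516,172),cr(516,322),cr(400,169)],.018,c)))
print('pocket floor',tr(unproj('wrist',[cr(516,172),cr(516,322),cr(542,322)],.008,c)))
```

```text
[[ 68.3   3.1]
 [113.3  12. ]
 [ 99.1  25.7]
 [ 84.2  -3.5]]
pocket [[ 66.2  28.4]
 [ 65.5  -8.3]
 [116.5  28.2]
 [117.7  -8.3]
 [ 89.1  28.5]]
pocket floor [[118.3  28. ]
 [119.6 -10.6]
 [126.5 -10.6]]
```

Request:
{"op": "drive_tool", "data": {"steps": [[-0.004,0.002,0.03,0,0.1],[0,0,0.04,0,0.1],[0,0,0.03,0,0.1],[0,0,0,0,0.1],[0,0,0,0,0.1]]}}

```text
t: 31.83
tool_pos: [0.6675, 0.1351, 0.0154]
tool_rot: [-0.0, 0.75, 0.662, -0.0]
contact_force: [-0.1, -0.7, -0.6]
opening: 0.0234
```

Run:
```python
from h import *
o,p,R=pose();plan(.6665,.136,.0135,-7.1);print(tr(p))
save('wrist','w22.png')
im=cv2.imread('pics/w22.png');cv2.imwrite('pics/w22c.png',cv2.resize(im[60:360,130:530],(800,600)))
```

```text
psi cur -7.1 turn world 0.0 -> tool total norm -0.000 ; j6~19
p [0.6675 0.1351 0.0154] tilt [-0.001  0.    -1.   ] F [-0.1 -0.7 -0.6] op 0.0234 t 31.83
after turn: total norm dx 0.004 dy -0.006 dz 0.010 (|xy| 1 mm)
[[ 85.1 -40.8]]
```

View pics/w22c.png

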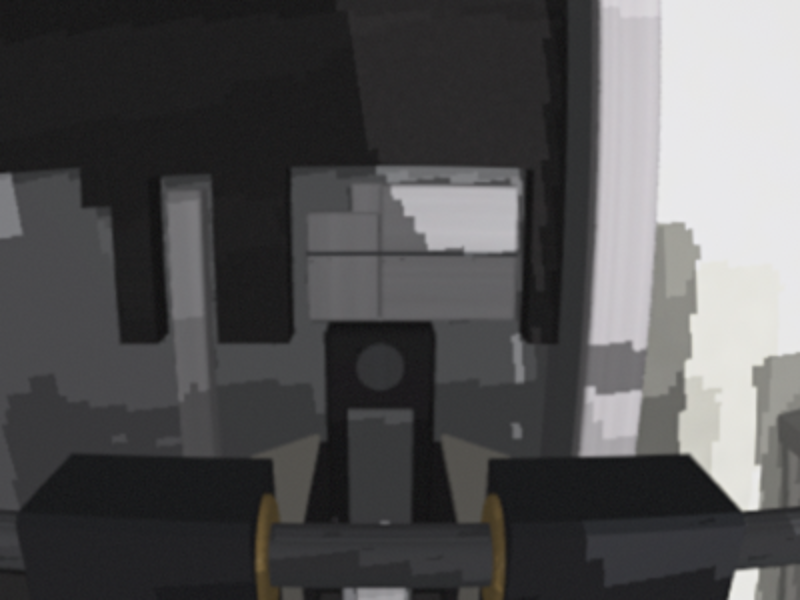

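Request:
{"op": "drive_tool", "data": {"steps": [[0,0,0.01,0,0.1],[0,0,0,0,0.1],[0,0,0,0,0.34],[0,0,0,0,0.34],[0,0,0,0,0.34],[0,0,-0.05,0,0.34],[0,0,-0.15,0,0.34],[0,0,-0.2,0,0.4],[0,0,-0.2,0,0.5],[0,0,-0.1,0,0.5]]}}

```text
t: 32.72
tool_pos: [0.6697, 0.1353, 0.1603]
tool_rot: [0.002, 0.75, 0.662, 0.003]
contact_force: [0.9, 0.1, 1.0]
opening: 0.0438
```

Request:
{"op": "drive_tool", "data": {"steps": [[-0.2,0,0,0,0.5],[-0.2,0,0,0,0.5],[-0.2,0,0,0,0.5],[-0.2,0,0,0,0.5],[0,0,0,0,0.5]]}}

```text
t: 33.13
tool_pos: [0.6473, -0.0311, 0.1547]
tool_rot: [0.001, 0.752, 0.66, -0.001]
contact_force: [-0.1, 0.3, -0.2]
opening: 0.0457
```

Run:
```python
from h import *
plan(.502,-.432,.15,-71)
save('wrist','w23.png')
for l in ['tkey','scraper','caliper']:print([(np.round(d['at'],4).tolist(),round(d['p'],2)) for d in env.landmark_of('wrist',l)[:2]])
save('top','t23.png')
for l in ['magnifier','caliper']: print(l,[(np.round(d['at'],4).tolist(),round(d['p'],2)) for d in env.landmark_of('top',l)[:2]])
```

```text
psi cur -7.5 turn world -63.5 -> tool total norm 1.412 ; j6~30
p [ 0.6473 -0.0311  0.1547] tilt [ 0.    -0.003 -1.   ] F [-0.1  0.3 -0.2] op 0.0457 t 33.13
after turn: total norm dx -1.339 dy 1.659 dz 0.023 (|xy| 426 mm)
[([0.626, 0.1435, 0.0073], 0.72)]
[([0.5006, 0.1581, 0.0097], 0.62)]
[([0.6646, 0.1334, 0.0052], 0.94)]
magnifier [([0.5051, -0.4318, 0.0007], 0.89), ([0.6279, 0.1404, 0.0109], 0.67)]
caliper [([0.4997, 0.156, 0.0043], 0.41)]
```

View pics/w23.png

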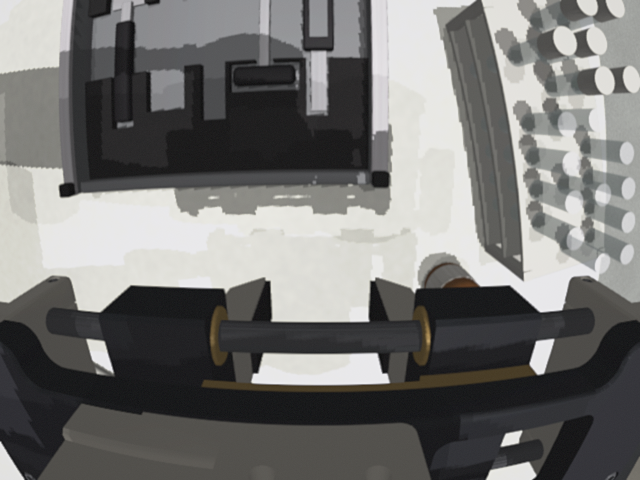

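View pics/t23.png

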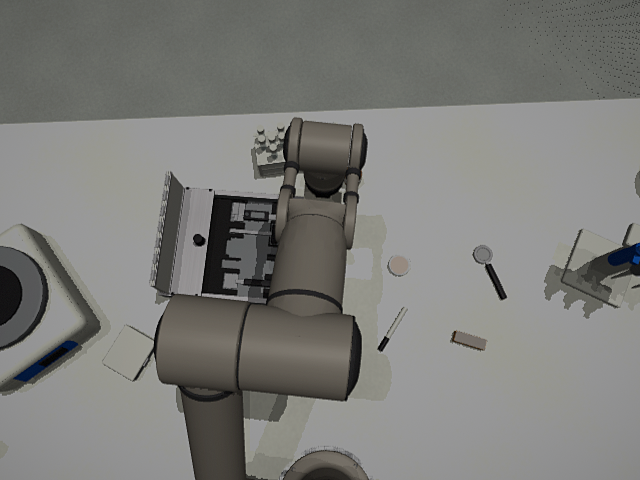

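Request:
{"op": "drive_tool", "data": {"steps": [[0,0,0,0.14,0.5],[0,0,0,0.14,0.5],[0,0,0,0.14,0.5],[0,0,0,0.14,0.5],[0,0,0,0.14,0.5],[0,0,0,0.14,0.5],[0,0,0,0.14,0.5],[0,0,0,0.14,0.5],[0,0,0,0.14,0.5],[0,0,0,0.15,0.5]]}}

```text
t: 34.32
tool_pos: [0.648, -0.0222, 0.1537]
tool_rot: [-0.0, 0.986, 0.167, -0.0]
contact_force: [0.3, 0.4, 0.5]
opening: 0.0458
```

Request:
{"op": "drive_tool", "data": {"steps": [[-0.122,0.15,0,0,0.5],[-0.122,0.15,0,0,0.5],[-0.122,0.15,0,0,0.5],[-0.122,0.15,0,0,0.5],[-0.122,0.15,0,0,0.5],[-0.122,0.15,0,0,0.5],[-0.122,0.15,0,0,0.5],[-0.122,0.15,0,0,0.5],[-0.122,0.15,0,0,0.5],[-0.122,0.15,0,0,0.5]]}}

```text
t: 35.15
tool_pos: [0.5176, -0.3884, 0.1539]
tool_rot: [-0.0, 0.986, 0.17, 0.0]
contact_force: [1.9, 0.8, 0.0]
opening: 0.0459
```

Request:
{"op": "drive_tool", "data": {"steps": [[-0.12,0.15,0,0,0.5],[0,0,0,0,0.5],[0,0,0,0,0.5],[0,0,0,0,0.5]]}}

```text
t: 35.48
tool_pos: [0.5056, -0.423, 0.1535]
tool_rot: [-0.001, 0.986, 0.169, 0.0]
contact_force: [0.7, 1.2, -0.0]
opening: 0.0456
```

Run:
```python
from h import *
plan(.503,-.432,.005,-71)
c=env.get_calibration('wrist');import pickle;pickle.dump(c,open('c24.pkl','wb'))
save('wrist','w24.png')
for l in ['magnifier']:print([(np.round(d['at'],4).tolist(),round(d['p'],2)) for d in env.landmark_of('wrist',l)[:2]])
```

```text
psi cur -70.5 turn world -0.5 -> tool total norm 0.011 ; j6~30
p [ 0.5056 -0.423   0.1535] tilt [-0.     0.001 -1.   ] F [ 0.7  1.2 -0. ] op 0.0456 t 35.48
after turn: total norm dx -0.027 dy 0.039 dz 0.742 (|xy| 9 mm)
[([0.5034, -0.4306, 0.0004], 0.82)]
```

View pics/w24.png

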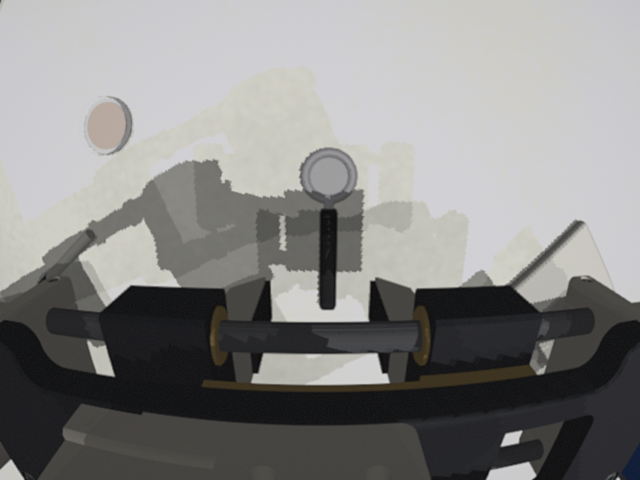

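Run:
```python
from h import *
import pickle
c=pickle.load(open('c24.pkl','rb'))
axis('wrist',(328,308),(329,175),.013,.010,-.075,.045,c)
```

```text
len 116.9 mm (expect 120.0) ang 19.4 origin [ 0.5072 -0.4312] / [ 0.5043 -0.4322]
```

Request:
{"op": "drive_tool", "data": {"steps": [[-0.018,0.038,0.1,0,0.5],[0,0,0.19,0,0.5],[0,0,0.19,0,0.5],[0,0,0.15,0,0.5],[0,0,0.07,0,0.5],[0,0,0.035,0,0.5],[0,0,0,0,0.4],[0,0,0,0,0.05],[0,0,0,0,0.05],[0,0,0,0,0.05]]}}

```text
t: 36.42
tool_pos: [0.5051, -0.433, 0.0087]
tool_rot: [0.001, 0.986, 0.169, 0.001]
contact_force: [-0.4, -0.3, -0.2]
opening: 0.0234
```

Request:
{"op": "drive_tool", "data": {"steps": [[0,0,0,0,0.05],[0,0,0,0,0.05],[0,0,0,0,0.05],[0,0,-0.1,0,0.05],[0,0,-0.15,0,0.05],[0,0,-0.2,0,0.05],[0,0,-0.2,0,0.05],[0,0,0,0,0.05]]}}

```text
t: 37.08
tool_pos: [0.5071, -0.4356, 0.1463]
tool_rot: [0.006, 0.986, 0.169, 0.004]
contact_force: [0.4, -1.7, 0.8]
opening: 0.0146
```

Run:
```python
from h import *
plan(.5835,.1464,.14,-7.1)
save('wrist','w25.png')
```

```text
psi cur -70.6 turn world 63.5 -> tool total norm -1.411 ; j6~21
p [ 0.5071 -0.4356  0.1463] tilt [ 0.011 -0.011 -1.   ] F [ 0.4 -1.7  0.8] op 0.0146 t 37.08
after turn: total norm dx 2.935 dy 0.020 dz 0.032 (|xy| 587 mm)
```

View pics/w25.png

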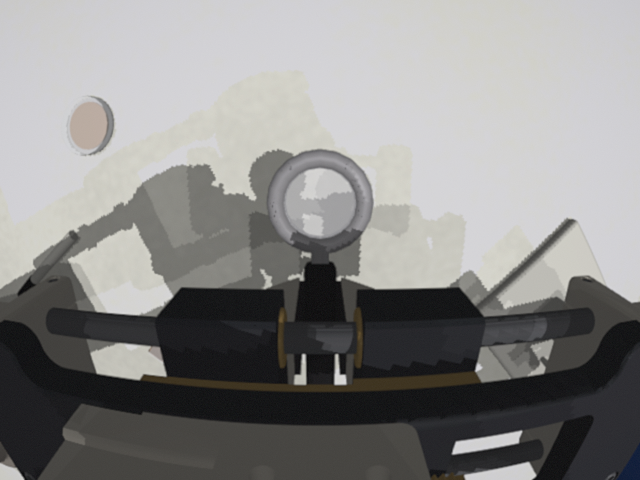

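Request:
{"op": "drive_tool", "data": {"steps": [[0,0,0,-0.14,0.05],[0,0,0,-0.14,0.05],[0,0,0,-0.14,0.05],[0,0,0,-0.14,0.05],[0,0,0,-0.14,0.05],[0,0,0,-0.14,0.05],[0,0,0,-0.14,0.05],[0,0,0,-0.14,0.05],[0,0,0,-0.14,0.05],[0,0,0,-0.15,0.05]]}}

```text
t: 37.97
tool_pos: [0.5035, -0.432, 0.1352]
tool_rot: [-0.001, 0.748, 0.664, -0.0]
contact_force: [0.2, 0.1, -0.2]
opening: 0.0143
```

Request:
{"op": "drive_tool", "data": {"steps": [[0.15,0,0,0,0.05],[0.195,0,0,0,0.05],[0.195,0,0,0,0.05],[0.195,0,0,0,0.05],[0.195,0,0,0,0.05],[0.195,0,0,0,0.05],[0.195,0,0,0,0.05],[0.195,0,0,0,0.05],[0.195,0,0,0,0.05],[0.195,0,0,0,0.05]]}}

```text
t: 38.8
tool_pos: [0.5505, -0.0524, 0.1358]
tool_rot: [-0.001, 0.75, 0.662, -0.0]
contact_force: [0.7, -0.6, -0.4]
opening: 0.0144
```

Request:
{"op": "drive_tool", "data": {"steps": [[0.195,0,0,0,0.05],[0.195,0,0,0,0.05],[0.195,0,0,0,0.05],[0.195,0,0,0,0.05],[0.195,0.02,0.05,0,0.05],[0,0,0.1,0,0.05],[0,0,0.1,0,0.05],[0,0,0,0,0.05],[0,0,0,0,0.05],[0,0,0,0,0.05]]}}

```text
t: 39.63
tool_pos: [0.5797, 0.1382, 0.0872]
tool_rot: [0.0, 0.75, 0.662, 0.0]
contact_force: [-0.4, 0.6, -0.4]
opening: 0.0146
```

Run:
```python
from h import *
o,p,R=pose();plan(.5835,.1464,.035,-7.1);print(tr(p))
c=env.get_calibration('wrist');import pickle;pickle.dump(c,open('c26.pkl','wb'))
save('wrist','w26.png')
im=cv2.imread('pics/w26.png');cv2.imwrite('pics/w26c.png',cv2.resize(im[60:360,130:530],(800,600)))
for l in ['magnifier']:print([(np.round(d['at'],4).tolist(),round(d['p'],2)) for d in env.landmark_of('wrist',l)[:2]])
```

```text
psi cur -7.2 turn world 0.1 -> tool total norm -0.001 ; j6~21
p [0.5797 0.1382 0.0872] tilt [ 0.  0. -1.] F [-0.4  0.6 -0.4] op 0.0146 t 39.63
after turn: total norm dx 0.043 dy 0.014 dz 0.261 (|xy| 9 mm)
[[ -2.4 -48.5]]
[([0.5825, 0.1388, 0.079], 0.67)]
```

View pics/w26c.png

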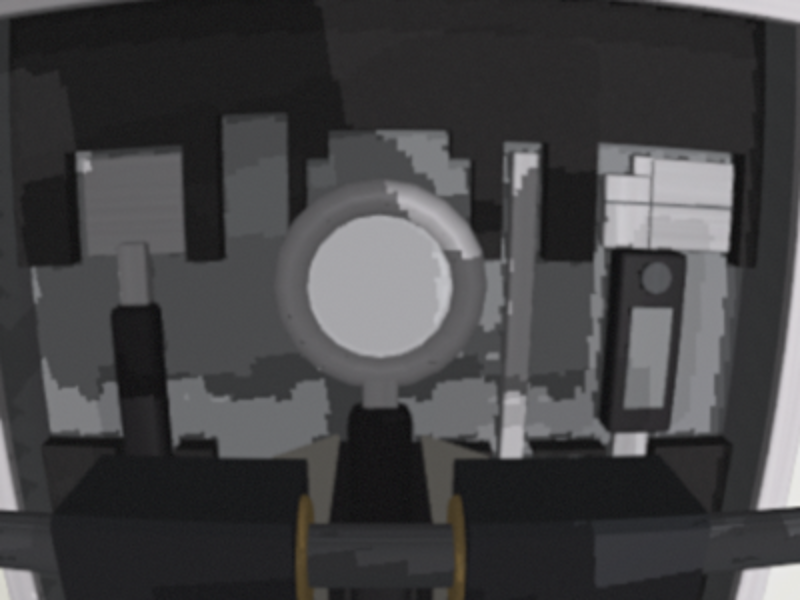

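Run:
```python
from h import *
import pickle
c=pickle.load(open('c26.pkl','rb'))
cr=lambda u,v:(130+u/2,60+v/2)
print(tr(unproj('wrist',[cr(276,284),cr(484,284),cr(380,180),cr(380,388)],.092,c)))
print('pocket',tr(unproj('wrist',[cr(330,132),cr(448,131),cr(307,160),cr(470,160)],.018,c)))
```

```text
[[-24.8  -3.1]
 [ 18.6  -3.1]
 [ -3.1  18.4]
 [ -3.1 -25.9]]
pocket [[-18.   30.1]
 [ 17.4  30.5]
 [-25.   21.7]
 [ 24.2  21.8]]
```

Request:
{"op": "drive_tool", "data": {"steps": [[0.042,0.014,0.08,0,0.05],[0,0,0.14,0,0.05],[0,0,0.035,0,0.05],[0,0,0,0,0.05],[0,0,0,0,0.05]]}}

```text
t: 40.15
tool_pos: [0.5836, 0.1463, 0.0366]
tool_rot: [0.0, 0.75, 0.662, 0.0]
contact_force: [1.0, -0.4, -0.0]
opening: 0.0145
```

Run:
```python
from h import *
o,p,R=pose();plan(.5831,.1464,.013,-7.1);print(tr(p))
c=env.get_calibration('wrist');import pickle;pickle.dump(c,open('c27.pkl','wb'))
save('wrist','w27.png')
im=cv2.imread('pics/w27.png');cv2.imwrite('pics/w27c.png',cv2.resize(im[60:360,130:530],(800,600)))
```

```text
psi cur -7.1 turn world 0.0 -> tool total norm -0.001 ; j6~21
p [0.5836 0.1463 0.0366] tilt [ 0.  0. -1.] F [ 1.  -0.4 -0. ] op 0.0145 t 40.15
after turn: total norm dx 0.000 dy -0.003 dz 0.118 (|xy| 1 mm)
[[  0.5 -40. ]]
```

View pics/w27c.png

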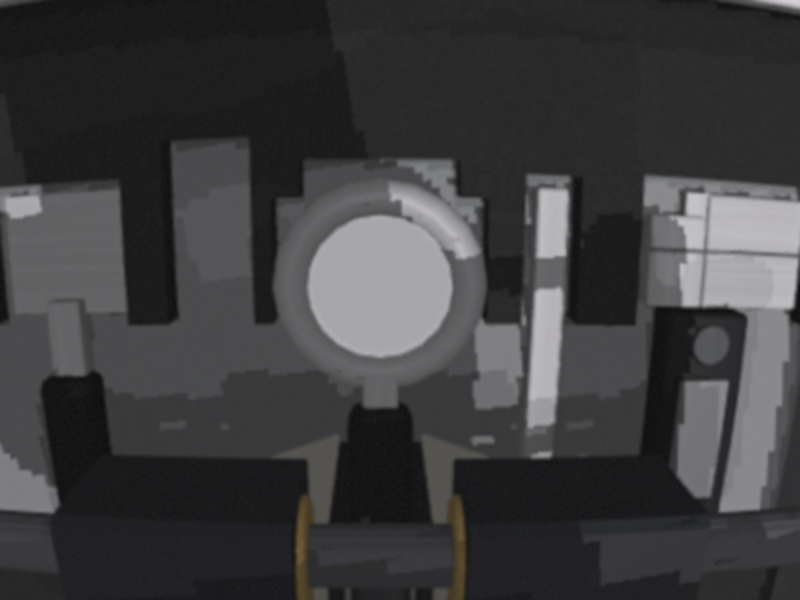

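Request:
{"op": "drive_tool", "data": {"steps": [[0,0,0.03,0,0.05],[0,0,0.04,0,0.05],[0,0,0.03,0,0.05],[0,0,0,0,0.05],[0,0,0,0,0.05]]}}

```text
t: 40.62
tool_pos: [0.5833, 0.1466, 0.0156]
tool_rot: [-0.0, 0.75, 0.662, 0.0]
contact_force: [0.5, 0.2, -0.8]
opening: 0.0148
```

Run:
```python
from h import *
o,p,R=pose();plan(.5831,.1464,.013,-7.1);print(tr(p))
save('wrist','w28.png')
im=cv2.imread('pics/w28.png');cv2.imwrite('pics/w28c.png',cv2.resize(im[60:360,130:530],(800,600)))
```

```text
psi cur -7.1 turn world 0.0 -> tool total norm -0.000 ; j6~21
p [0.5833 0.1466 0.0156] tilt [-0.  0. -1.] F [ 0.5  0.2 -0.8] op 0.0148 t 40.62
after turn: total norm dx -0.001 dy -0.001 dz 0.013 (|xy| 0 mm)
[[  0.1 -39.7]]
```

View pics/w28c.png

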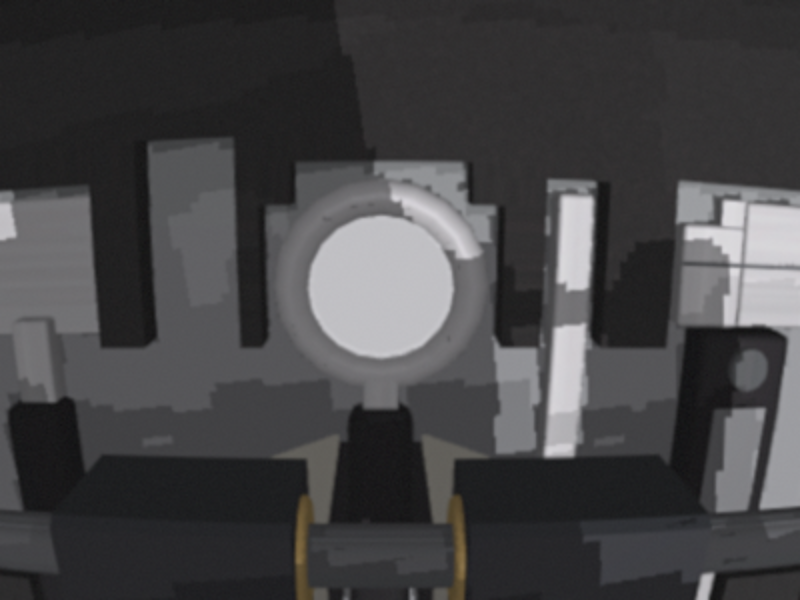

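Request:
{"op": "drive_tool", "data": {"steps": [[0,0,0.01,0,0.05],[0,0,0,0,0.05],[0,0,0,0,0.26],[0,0,0,0,0.26],[0,0,0,0,0.26],[0,0,-0.05,0,0.26],[0,0,-0.15,0,0.26],[0,0,-0.2,0,0.4],[-0.1,0,-0.2,0,0.5],[-0.2,0,-0.1,0,0.5]]}}

```text
t: 41.5
tool_pos: [0.5784, 0.0937, 0.1549]
tool_rot: [0.002, 0.748, 0.663, 0.003]
contact_force: [1.3, -0.6, 0.4]
opening: 0.0397
```

Request:
{"op": "drive_tool", "data": {"steps": [[-0.18,0,-0.1,0,0.5],[-0.1,0,-0.1,0,0.5],[0,0,0,0,0.5],[0,0,0,0,0.5]]}}

```text
t: 41.83
tool_pos: [0.5699, 0.0348, 0.1912]
tool_rot: [0.001, 0.75, 0.661, 0.001]
contact_force: [0.1, 0.4, -0.8]
opening: 0.0459
```

Run:
```python
from h import *
plan(.6,.273,.15,-7.1)
save('wrist','w29.png');save('scene','s29.png')
```

```text
psi cur -7.3 turn world 0.2 -> tool total norm -0.003 ; j6~32
p [0.5699 0.0348 0.1912] tilt [ 0.003  0.    -1.   ] F [ 0.1  0.4 -0.8] op 0.0459 t 41.83
after turn: total norm dx 1.201 dy 0.002 dz 0.206 (|xy| 240 mm)
```

View pics/w29.png

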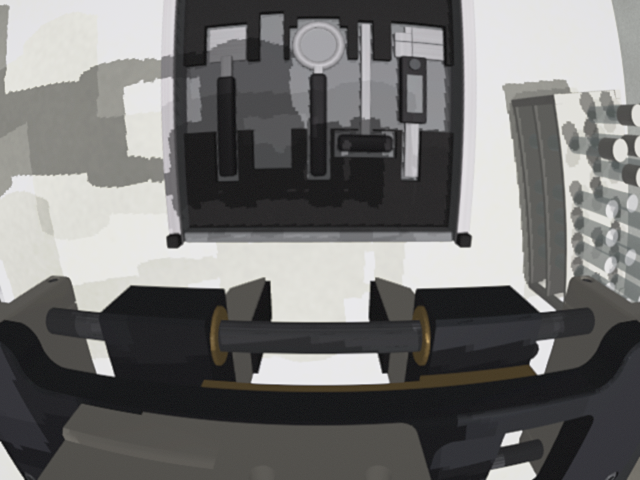

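View pics/s29.png

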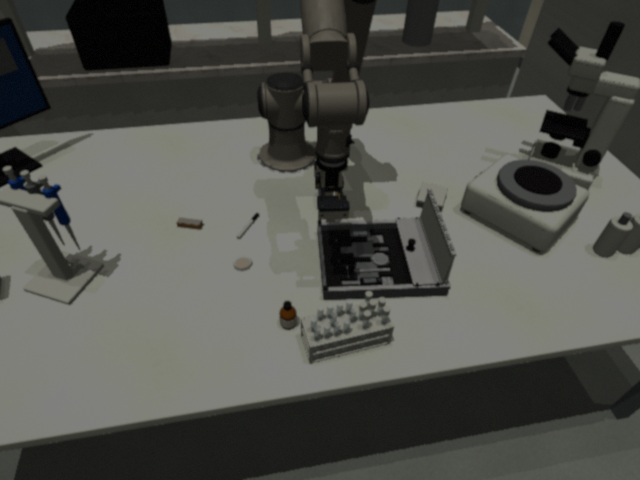

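Request:
{"op": "drive_tool", "data": {"steps": [[0.2,0,0,0,0.6],[0.2,0,0,0,0.6],[0.2,0,0,0,0.6],[0.2,0,0,0,0.6],[0.2,0,0,0,0.6],[0.17,0,0,0,0.6],[0,0,0.15,0,0.6],[0,0,0.15,0,0.6],[0,0,0,0,0.6],[0,0,0,0,0.6]]}}

```text
t: 42.77
tool_pos: [0.5964, 0.2686, 0.1271]
tool_rot: [-0.001, 0.749, 0.663, -0.003]
contact_force: [-0.1, 0.5, 0.6]
opening: 0.0549
```

Run:
```python
from h import *
plan(.5995,.273,.067,-7.1)
save('wrist','w30.png')
for l in ['cover_knob']:print([(np.round(d['at'],4).tolist(),round(d['p'],2)) for d in env.landmark_of('wrist',l)[:2]])
```

```text
psi cur -7.0 turn world -0.1 -> tool total norm 0.002 ; j6~32
p [0.5964 0.2686 0.1271] tilt [-0.006 -0.002 -1.   ] F [-0.1  0.5  0.6] op 0.0549 t 42.77
after turn: total norm dx 0.024 dy 0.013 dz 0.300 (|xy| 5 mm)
[([0.5945, 0.2747, 0.0837], 0.79)]
```

View pics/w30.png

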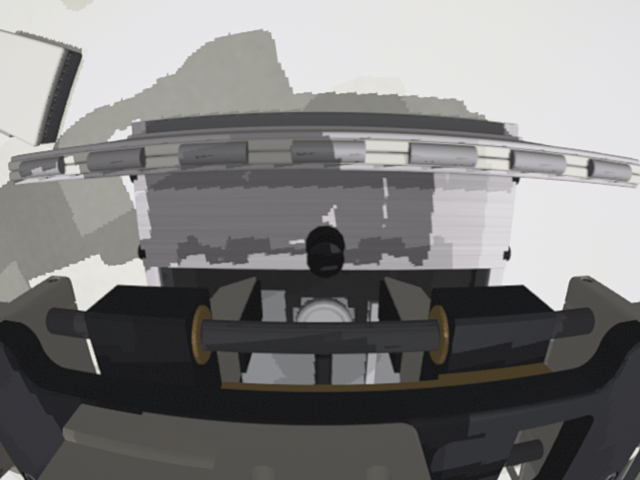

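Request:
{"op": "drive_tool", "data": {"steps": [[0.02,0.008,0.1,0,0.6],[0,0,0.1,0,0.6],[0,0,0.08,0,0.6],[0,0,0,0,0.6],[0,0,0,0,0.1],[0,0,0,0,0.1],[0,0,0,0,0.1],[0,0,0,0,0.1],[0,0,0,0,0.1],[0,0,0,0,0.1]]}}

```text
t: 43.7
tool_pos: [0.5997, 0.2718, 0.0743]
tool_rot: [-0.001, 0.75, 0.662, -0.0]
contact_force: [-12.7, 2.3, 8.5]
opening: 0.0198
```

Request:
{"op": "drive_tool", "data": {"steps": [[-0.03,-0.006,0,0,0.1],[-0.06,0,0,0,0.1],[-0.08,0,0,0,0.1],[-0.08,0,0,0,0.1],[-0.08,0,0,0,0.1],[-0.08,0,0,0,0.1],[-0.08,0,0,0,0.1],[-0.08,0,0,0,0.1],[-0.08,0,0,0,0.1],[-0.08,0,0,0,0.1]]}}

```text
t: 44.53
tool_pos: [0.5809, 0.1251, 0.0744]
tool_rot: [0.0, 0.75, 0.662, 0.0]
contact_force: [-1.2, 0.6, 5.4]
opening: 0.0186
```

Request:
{"op": "drive_tool", "data": {"steps": [[-0.08,0,0,0,0.1],[-0.08,0,0,0,0.1],[-0.08,0,0,0,0.1],[-0.05,0,0,0,0.1],[-0.03,0,0,0,0.1],[-0.02,0,0,0,0.1],[0,0,0,0,0.1]]}}

```text
t: 45.12
tool_pos: [0.5724, 0.0569, 0.0743]
tool_rot: [0.001, 0.75, 0.661, -0.0]
contact_force: [-1.6, -3.8, 6.2]
opening: 0.0189
```

Run:
```python
from h import *
o,p,R=pose();plan(.571,.0503,.067,-7.1);print(tr(p))
save('wrist','w31.png')
```

```text
psi cur -7.2 turn world 0.1 -> tool total norm -0.002 ; j6~12
p [0.5724 0.0569 0.0743] tilt [ 0.    -0.001 -1.   ] F [-1.6 -3.8  6.2] op 0.0189 t 45.12
after turn: total norm dx -0.033 dy -0.003 dz 0.037 (|xy| 7 mm)
[[   0.4 -130.1]]
```

View pics/w31.png

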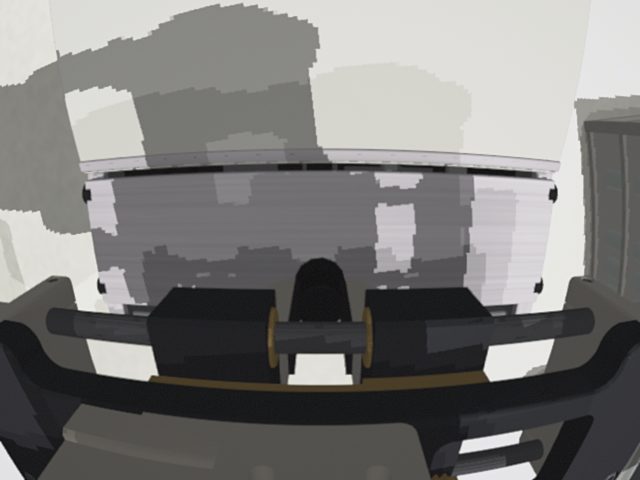

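Request:
{"op": "drive_tool", "data": {"steps": [[-0.02,0,0,0,0.1],[-0.02,0,0,0,0.1],[-0.01,0,0,0,0.1],[-0.01,0,0,0,0.1],[0,0,0,0,0.1]]}}

```text
t: 45.58
tool_pos: [0.5713, 0.0489, 0.0744]
tool_rot: [-0.001, 0.75, 0.661, 0.002]
contact_force: [1.6, 11.7, 4.0]
opening: 0.0183
```

Request:
{"op": "drive_tool", "data": {"steps": [[0,0,0,0,0.1],[0,0,0,0,0.5],[0,0,0,0,0.5],[0,0,0,0,0.5],[0,0,-0.05,0,0.5],[0,0,-0.15,0,0.5],[0,0,-0.2,0,0.5],[-0.2,0,-0.2,0,0.5],[-0.2,0,-0.1,0,0.5],[-0.2,0,0,0,0.5]]}}

```text
t: 46.42
tool_pos: [0.56, -0.0596, 0.2076]
tool_rot: [0.004, 0.749, 0.663, 0.003]
contact_force: [1.1, 0.2, -0.5]
opening: 0.0454
```

Request:
{"op": "drive_tool", "data": {"steps": [[-0.2,-0.1,0,0,0.5],[-0.1,-0.1,0,0,0.5],[0,0,0,0,0.5],[0,0,0,0,0.5]]}}

```text
t: 46.75
tool_pos: [0.5118, -0.112, 0.2027]
tool_rot: [0.0, 0.751, 0.661, 0.0]
contact_force: [0.7, -0.0, -0.3]
opening: 0.046
```

Run:
```python
from h import *
save('wrist','w32.png');save('scene','s32.png');save('top','t32.png')
for n in ['wrist','scene']:
  for l in ['cover_knob','petri_dish','slide_stack','marker_pen','reagent_bottle','slide_box']:print(n,l,[(np.round(d['at'],4).tolist(),round(d['p'],2)) for d in env.landmark_of(n,l)[:1]])
plan(.5,0,.2)
```

```text
wrist cover_knob [([0.5712, 0.0496, 0.085], 0.83)]
wrist petri_dish [([0.5315, -0.2089, -0.0042], 0.73)]
wrist slide_stack []
wrist marker_pen [([0.3706, -0.1802, -0.0003], 0.86)]
wrist reagent_bottle [([0.7584, -0.1058, -0.004], 0.84)]
wrist slide_box []
scene cover_knob [([0.5741, 0.0528, 0.0818], 0.55)]
scene petri_dish [([0.5294, -0.2098, 0.0019], 0.57)]
scene slide_stack [([0.3324, -0.3577, -0.0049], 0.8)]
scene marker_pen [([0.3747, -0.1769, -0.0005], 0.47)]
scene reagent_bottle [([0.7555, -0.1014, 0.0014], 0.63)]
scene slide_box [([0.3459, 0.4428, -0.0005], 0.61)]
p [ 0.5127 -0.1105  0.2018] tilt [ 0.  0. -1.] F [ 0.3 -0.   0.1] op 0.0463 t 47.50
after turn: total norm dx 0.540 dy -0.131 dz 0.009 (|xy| 111 mm)
```

View pics/s32.png

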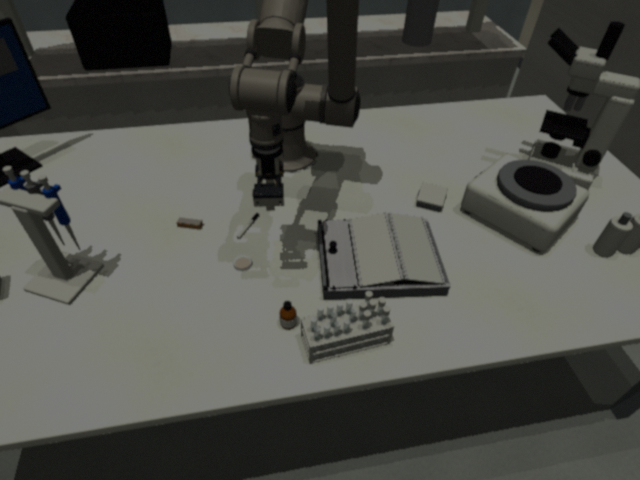

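View pics/w32.png

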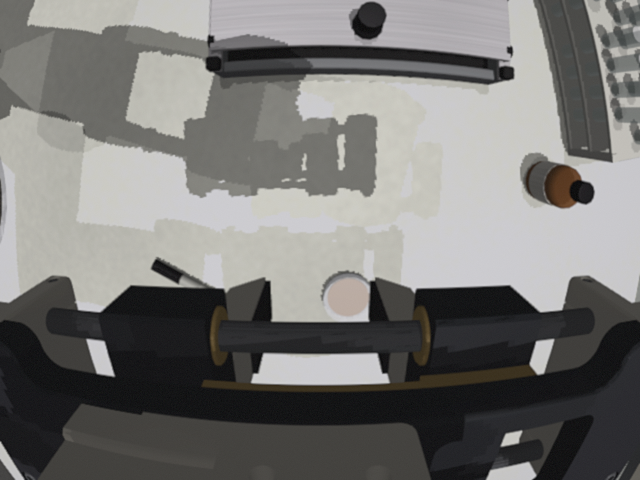

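Run:
```python
from h import *
print(env.finish_job())
```

```text
the job is handed in; nothing more can be done
None
```

The job is done and handed in at about 47.5 s on the robot's clock.

- **Cover opened:** I gripped the knob and pushed the cover back to its stop, where the wrist force rose to about 17 N. The panels then stayed folded while I worked.
- **Tools placed:** I laid the scraper, T-key, caliper and magnifier in their own cut-outs. The spanner was not on the bench.
- **Cover shut:** I drew the knob back to its shut stop (about 12 N), let go and backed away.

**Last checks:**
- Before closing, the wrist picture showed all four tools inside their cut-outs. I judged them flat from the pictures, from the gripper heights at release, and because nothing pressed back as they went down. I did not measure their final heights. The caliper looked very slightly turned within its clearance.
- After closing, the networks put the knob at (0.571, 0.050), its starting place to within about 1 mm; the scene camera was about 3–4 mm off that.
- No tools were left on the bench. The five other items read within 6 mm of their first positions, about the networks' own error.
- I saw no knocked tool and no dropped grip during the run.

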